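Put the stall's price slates away in their tray

ROBOT

A 7-joint arm with a two-finger parallel gripper is mounted at the origin on the work surface. World frame = base frame: x ahead of the robot, y to its left, z up, the work surface at z = 0. Lengths are in m, angles in rad, forces in N, time in s.
With the tool pointing down it reaches from about 0.35 to 0.9 m from the base axis. Payload 7.2 kg.
Tool frame: the origin (TCP) lies midway between the tips of the shut fingers; the grasp point (between the pads) lies 19 mm behind it (r.grip_depth is the distance from the TCP to the grasp point, in m); z points along the fingers, x is the direction in which the jaws open and shut, and the axes are right-handed (so a half turn about z gives the same grasp; the last joint's range is limited). The gripper opens to 88 mm and grips with 3 to 60 N. Pads are 20 mm wide; open, the fingers measure 115 mm over their backs; the gripper's body (75 mm by 178 mm) begins 61 mm behind the grasp point.
Start: joints at [-1.185, 0.411, -0.013, 1.596, 0.006, 1.134, -0.082], TCP at [0.274, 0.562, 0.223] pointing down, gripper open.
Joint ranges: [-2.95, 2.95], [-0.29, 1.99], [-1.47, 1.44], [0.14, 2.54], [-1.03, 4.17], [0.13, 1.85], [-2.86, 2.86]. Speed limits (rad/s): [2.39, 2.39, 3.01, 3.01, 3.14, 3.14, 3.14].

INTERFACE

Orientations are given as a unit quaternion [w, x, y, z].
In Python, from bench import state, cams, ticket, r gives the robot as it stands. The module is installed in compiled form; this text tells all that it offers.
- The arm moves only by the tool play_rows, never from a script. Its argument "series" is a list of rows, each an object with "xyz": the shift along the tool's x, y, z as a fraction of full scale, a list of three; "yaw": the turn about the tool's z as a fraction of full scale. In form: [{"xyz": [dx, dy, dz], "yaw": yaw}, ...]. A call has exactly 10 rows; each row is the pose to reach, as a shift and turn from the pose commanded when the call began, along the tool's axes at that moment; what a row does not reach only later rows make up. Full scale, the value 1, is 30 cm for a shift and 90 degrees for a turn. A row lasts 1/12 s, in which the tool goes at most 41.7 mm and 7.16 degrees, less where a joint would pass 70% of its speed; a pose out of reach is approached as far as the arm can. A call with a number of a shift or a turn outside -1 to 1 is refused whole. A call with a gripper value outside its range is refused whole. "gripper" is the closure, from -1 (fully open) to 1 (shut), set as the call begins (left out, the last holds). The fingers move at their own pace and stop on an object; "squeeze" is the grip in N (left out, the last holds). Time passes only in rows, so rows that repeat a pose let the fingers close, or fill a call up. It gives the time, the measured TCP pose, the force and the opening at its end, in the units of the state.
- state(): the state, without advancing time (a new reading comes with each control period).
- cams.get_image(name): name is "scene" or "top"; returns a dict with "img" (480x640x3 uint8, red, green, blue), "intrinsics" (3x3 intrinsics, pixels), "dist" ([k1, k2, p1, p2, k3] as OpenCV has them; the pictures are not rectified), "cam_to_world" (4x4, takes a point from camera to world coordinates). Camera axes: x right, y up, looking along -z (the intrinsics and any distortion apply to the point x, -y, -z); pixel columns grow to the right and rows downward; lengths in m; the calibration is good to about 2 mm. A picture is of the moment at which its call begins. There is no depth.
- ticket.sign_off(): hands the job in, once; it reports no verdict.
The state is a dict: "clock": time; "joint_positions": joint angles; "qd": joint speeds; "tau": joint torques, N m; "position": TCP position; "tcp_rot": TCP orientation; "force": force on the tool from outside, world axes, zero at the start; "torque": the same for the moment, N m; "finger_gap": opening from 0.0 (shut) to 1.0 (fully open).
Only numpy, scipy, OpenCV 4.12 (cv2) and the standard library are available. Lean on these libraries where they do the work, as an engineer would, in place of code of your own. Each camera call takes 0.05 s, during which the arm holds its last target. There are 200 camera calls.

TASK

Clear up the price slates at the fruit stall: turn over any slate that lies chalk side down (the end of the full fruit flat is a handy wall to lean it on and tip it over), and gather all of them, chalk side up, in one squared-up pile on the table, away from the tray. Then pick up the whole pile in one grip and lower it into the snug slate tray by tilting it in, one end down first along an end wall, then letting the other end down, so that every slate ends flat in the tray, squared up and chalk side up. Leave the other things on the table where they are.

Things in the scene. Friction and masses are not known exactly. Their poses are not given: they have to be found in the camera images.
- slate_a: price slate: wooden board 90 x 62 x 7 mm, 55 to 100 g; one face black chalkboard with a red fruit dot and chalk strokes, the other bare pale wood. Origin at its centre; x along the 90 mm length, y along the 62 mm width, z out of the chalk face (z up = chalk side up). Starts flat on the table, chalk side up. May be absent.
- slate_b: price slate: wooden board 90 x 62 x 7 mm, 55 to 100 g; one face black chalkboard with an orange fruit dot and chalk strokes, the other bare pale wood. Origin at its centre; x along the 90 mm length, y along the 62 mm width, z out of the chalk face (z up = chalk side up). Starts flat on the table, chalk side up. May be absent.
- slate_c: price slate: wooden board 90 x 62 x 7 mm, 55 to 100 g; one face black chalkboard with a green fruit dot and chalk strokes, the other bare pale wood. Origin at its centre; x along the 90 mm length, y along the 62 mm width, z out of the chalk face (z up = chalk side up). Starts flat on the table, chalk side down (wood side up). May be absent.
- slate_d: price slate: wooden board 90 x 62 x 7 mm, 55 to 100 g; one face black chalkboard with a yellow fruit dot and chalk strokes, the other bare pale wood. Origin at its centre; x along the 90 mm length, y along the 62 mm width, z out of the chalk face (z up = chalk side up). Starts flat on the table, chalk side down (wood side up). May be absent.
- slate_e: price slate: wooden board 90 x 62 x 7 mm, 55 to 100 g; one face black chalkboard with a purple fruit dot and chalk strokes, the other bare pale wood. Origin at its centre; x along the 90 mm length, y along the 62 mm width, z out of the chalk face (z up = chalk side up). Starts flat on the table, chalk side down (wood side up). May be absent.
- tray: green-painted wooden slate tray, fixed to the table: open box, outside 111 x 83 mm and 26 mm high, inside 95 x 67 mm (slates have 5 mm of play each way), walls 8 mm, floor 8 mm above the table: 18 mm deep, so a pile of three or more stands proud of the rim. Origin on the table under its centre; x along the 95 mm inside length (end walls at +x and -x), y across, z up.
- tray_floor (a point): centre of the top of the tray's floor, 8 mm above the table; axes as the tray's. The tray's two long sides have thumb cut-outs 52 mm wide in the middle (|x| < 26 mm), open from the rim down to the table; there the floor is only 54 mm wide (|y| < 27 mm), so fingers on the slates' long edges can go down beside the pile.
- fruit_flat: heavy wooden fruit flat full of oranges, fixed, 400 mm deep (its x) by 300 mm wide (its y), boards 65 mm high, the fruit below the rim. Origin at the foot of its front board, on the board's outer face, mid-width, at table height; that face is plain and upright and looks along the flat's -x, to the robot's right; the flat extends to +x from it.
- tomato_1: loose tomato, 74 mm across, 61 mm high, origin under it; leave alone
- tomato_2: loose tomato, 74 mm across, 61 mm high, origin under it; leave alone
- wiper: loose felt board wiper, 120 (own x) x 50 x 36 mm, origin under it; leave alone
- chalk_pack: loose carton of chalk, 60 (own x) x 100 x 30 mm, origin under it; leave alone
- mug: blue mug, 80 mm across, 70 mm high, handle at its own +y, origin under it; leave alone
- weight: brass scale weight, 56 mm across, 64 mm high, origin under it; leave alone
There are look-alikes about, which are no part of the job. What is shaped like the slate_d but turquoise is not meant. Leave any pink look-alike of the slate_a alone.

How it is judged:
By the outcome, as a careful person would: the job done as asked, in the order asked, and still so for the second after the job is handed in, with the robot touching nothing.
Of slate_a, slate_b, slate_c, slate_d, slate_e only 4 to 5 are there at a start; the rules pass over those that are not, and their reading is None.
At some moment in a run one of slate_a, slate_b, slate_c, slate_d, slate_e may be knocked a few centimetres aside while the robot is not near it.
It also fails if it takes over 210 s, if anything falls off the work surface, if the arm or the gripper's body presses on something with over 40 N, if the wrist force passes 120 N, or if a joint passes its speed limit or range.

## Working session

There is one attempt and no reset: what is moved stays moved. The work goes in short steps, Python scripts to look and compute and a tool call to move; the robot and the scene stay as the last step left them, time stands still between calls to the robot, and variables do not carry over. Pictures are saved under pics/ and viewed, about 12 in all and at most 16, crops included, and the job is handed in when it is done.

Besides the shell and the picture viewer there is one more tool, called as name(argument=value, ...), one argument or row to a line, values as JSON. play_rows: Moves the arm, as the interface text tells. Shift numbers are shares of 30 cm and turn numbers shares of 90 degrees, none past 1 either way. Its arguments: {"type":"object","properties":{"series":{"type":"array"},"gripper":{"type":"number"},"squeeze":{"type":"number"}},"required":["series"]}

```bash
mkdir -p pics
cat > h.py <<'E'
import numpy as np, cv2
from bench import state, cams, ticket, r
from scipy.spatial.transform import Rotation as R
def shot(name):
    d=cams.get_image(name); d={k:np.array(v) for k,v in d.items()}; return d
def save(d,fn,crop=None,scale=1):
    im=d['img'][:,:,::-1]
    if crop: x0,y0,x1,y1=crop; im=im[y0:y1,x0:x1]
    cv2.imwrite('pics/'+fn,cv2.resize(im,None,fx=scale,fy=scale,interpolation=cv2.INTER_CUBIC))
def ray(d,px):
    p=cv2.undistortPoints(np.array(px,float).reshape(-1,1,2),d['intrinsics'].astype(float),d['dist'].astype(float)).reshape(-1,2)
    M=d['cam_to_world']; v=np.c_[p[:,0],-p[:,1],-np.ones(len(p))]@M[:3,:3].T
    return M[:3,3],v
def onz(d,px,z):
    o,v=ray(d,px); z=np.broadcast_to(z,len(v)); return o+v*((z-o[2])/v[:,2])[:,None]
def proj(d,P):
    M=np.linalg.inv(d['cam_to_world']); P=np.atleast_2d(P); c=P@M[:3,:3].T+M[:3,3]; c=c*[1,-1,-1]
    return cv2.projectPoints(c,np.zeros(3),np.zeros(3),d['intrinsics'].astype(float),d['dist'].astype(float))[0].reshape(-1,2)
E
python3 - <<'E'
from h import *
np.set_printoptions(precision=4,suppress=True)
s=state();print(s, r.grip_depth)
for n in('scene','top'):
    d=shot(n);save(d,n+'0.png');print(n,d['intrinsics'],d['dist'],d['cam_to_world'])
E
```

```text
{'clock': 0.0, 'joint_positions': array([-1.1852,  0.4119, -0.0127,  1.5971,  0.0056,  1.1343, -0.0822]), 'qd': array([-0.0006, -0.0002, -0.002 ,  0.0009, -0.0006,  0.0004,  0.0013]), 'tau': array([  0.0006, -58.7949,   0.6425, -29.1078,  -0.0537,   0.0182,
         0.0001]), 'position': array([0.2738, 0.5613, 0.2218]), 'tcp_rot': array([ 0.0005,  0.848 ,  0.5299, -0.0007]), 'force': array([ 0.7164, -0.284 , -0.8752]), 'torque': array([ 0.0266,  0.0485, -0.0323]), 'finger_gap': 0.9985624822778147} 0.0187
scene [[531.4495   0.     320.4858]
 [  0.     531.4495 232.3086]
 [  0.       0.       1.    ]] [-0.1096  0.      0.      0.      0.    ] [[ 0.6451 -0.4605  0.6098  1.2548]
 [ 0.764   0.4001 -0.5061 -0.6084]
 [-0.0109  0.7924  0.6099  0.7529]
 [ 0.      0.      0.      1.    ]]
top [[535.7413   0.     319.3254]
 [  0.     535.7413 238.3035]
 [  0.       0.       1.    ]] [-0.1093  0.      0.      0.      0.    ] [[ 0.1221  0.9673 -0.2223  0.3066]
 [-0.9925  0.1196 -0.0247 -0.0366]
 [ 0.0027  0.2237  0.9747  1.0461]
 [ 0.      0.      0.      1.    ]]
```

View pics/scene0.png

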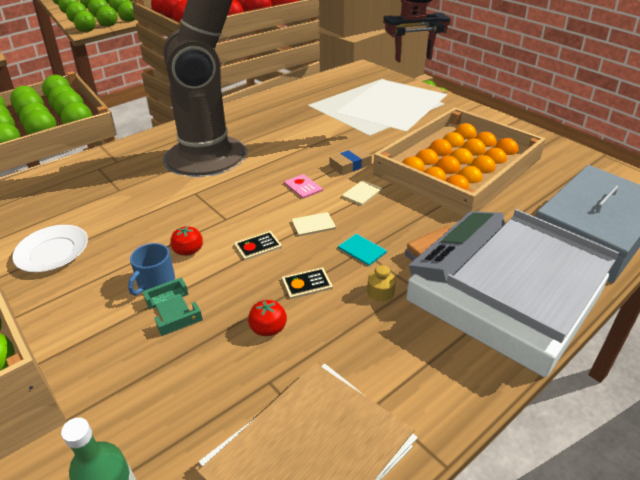

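View pics/top0.png

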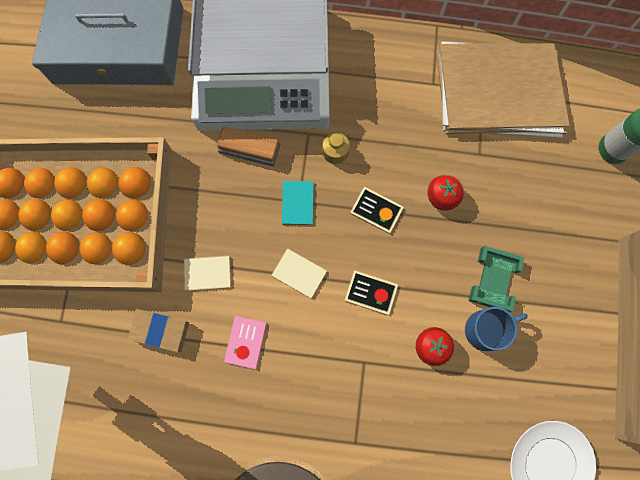

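The top view shows four real slates:
- Red, slate_a, at (371,292).
- Orange, slate_b, at (378,210).
- Two pale wood-up slates at (208,273) and (299,273).

The look-alikes are the pink one at (245,342) and the turquoise one at (298,203). The tray is at (497,278) with the mug beside it at (490,328). The flat's face is at column ~165.

Next I'll measure with rectified maps.

```bash
cat >> h.py <<'E'
def ortho(d,x0,x1,y0,y1,z,res=.0005):
    # map: rows = x descending, cols = y descending (like top view)
    xs=np.arange(x1,x0,-res); ys=np.arange(y1,y0,-res)
    X,Y=np.meshgrid(xs,ys,indexing='ij'); p=proj(d,np.c_[X.ravel(),Y.ravel(),np.full(X.size,z)]).astype(np.float32)
    return cv2.remap(d['img'],p[:,0].reshape(X.shape),p[:,1].reshape(X.shape),cv2.INTER_LINEAR)
def rects(d,kind,box,z=.007,res=.0005):
    x0,x1,y0,y1=box; o=ortho(d,*box,z,res); hsv=cv2.cvtColor(o,cv2.COLOR_RGB2HSV); H,S,V=[hsv[...,i].astype(int) for i in range(3)]
    if kind=='pale': m=(V>180)&(S<75)
    if kind=='black': m=(V<45)
    if kind=='slate': m=((V>180)&(S<75))|(V<45)
    if kind=='green': m=(H>60)&(H<90)&(S>90)
    if kind=='turq': m=(H>85)&(H<95)&(S>120)
    m=cv2.morphologyEx(m.astype(np.uint8),cv2.MORPH_CLOSE,np.ones((9,9)))
    m=cv2.morphologyEx(m,cv2.MORPH_OPEN,np.ones((15,15)))
    out=[]
    for c in cv2.findContours(m,cv2.RETR_EXTERNAL,cv2.CHAIN_APPROX_NONE)[0]:
        if cv2.contourArea(c)*res**2<.0015: continue
        (u,v),(w,h),a=cv2.minAreaRect(c)
        b=cv2.boxPoints(((u,v),(w,h),a)); P=np.c_[x1-b[:,1]*res,y1-b[:,0]*res]
        e1,e2=P[1]-P[0],P[2]-P[1]; L=e1 if np.linalg.norm(e1)>np.linalg.norm(e2) else e2
        ang=np.degrees(np.arctan2(L[1],L[0]))%180
        out.append((round(x1-v*res,4),round(y1-u*res,4),round(ang,1),round(max(w,h)*res,4),round(min(w,h)*res,4),round(cv2.contourArea(c)*res**2*1e4,1)))
    return out
E
python3 - <<'E'
from h import *
box=(.25,.85,-.5,.35)
for n in('top','scene'):
    d=shot(n)
    for k,z in(('slate',.007),('green',.026),('turq',.007)):
        print(n,k); [print('  ',q) for q in rects(d,k,box,z)]
    o=ortho(d,*box,.007,.001); cv2.imwrite(f'pics/o_{n}.png',o[:,:,::-1])
d=shot('top');print('wall',onz(d,[[166,139],[155,290],[150,285]],.065))
E
```

```text
top slate
   (0.4481, 0.1985, np.float32(100.8), 0.0841, 0.0622, 48.7)
   (0.4492, -0.1235, np.float32(78.7), 0.0897, 0.0621, 53.8)
   (0.4698, 0.0213, np.float32(67.3), 0.0897, 0.0616, 53.6)
   (0.6174, -0.1177, np.float32(68.7), 0.0897, 0.0621, 53.8)
top green
   (0.5021, -0.3632, np.float32(170.4), 0.1137, 0.087, 77.7)
   (0.6074, 0.0418, np.float32(6.3), 0.0899, 0.0615, 53.6)
top turq
   (0.6129, 0.0432, np.float32(6.3), 0.0907, 0.0618, 54.3)
scene slate
   (0.4476, 0.1998, np.float32(101.6), 0.0841, 0.0612, 47.1)
   (0.469, 0.0214, np.float32(67.1), 0.0895, 0.0613, 51.5)
   (0.8123, 0.2365, np.float32(90.0), 0.227, 0.0755, 135.4)
scene green
   (0.5125, -0.3693, np.float32(170.3), 0.1349, 0.0821, 89.9)
   (0.6308, 0.0249, np.float32(5.7), 0.0916, 0.0666, 58.5)
scene turq
   (0.6145, 0.0411, np.float32(6.3), 0.0922, 0.066, 58.6)
wall [[0.69399651 0.31542943 0.065     ]
 [0.3951407  0.27915599 0.065     ]
 [0.40313402 0.29030956 0.065     ]]
```

Run:
```python
import cv2,numpy as np
a=cv2.imread('pics/o_top.png');b=cv2.imread('pics/o_scene.png');print(a.shape)
cv2.imwrite('pics/o2.png',cv2.resize(np.vstack([a[50:400],b[50:400]]),(728,600)))
```

```text
(600, 850, 3)
```

View pics/o2.png

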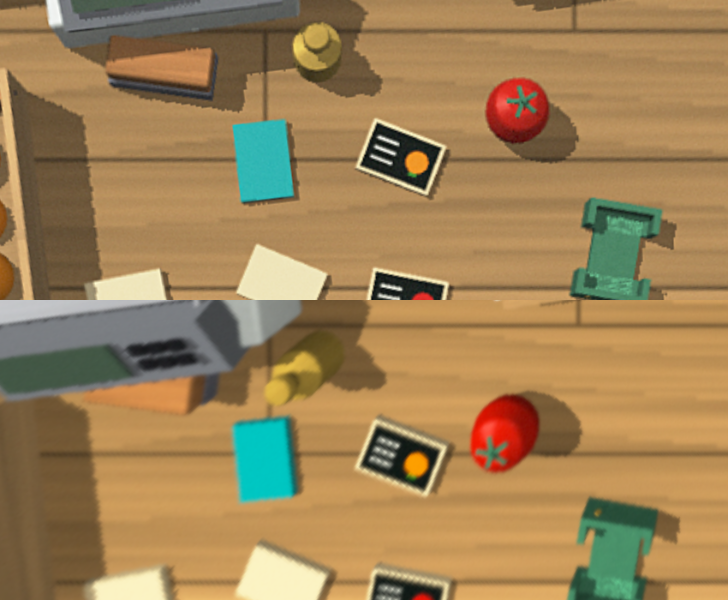

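The two views agree to within about 1 mm, so the slate tops are at the expected 7 mm height. Now the move planner and the wall line.

```bash
cat >> h.py <<'E'
def pose():
    s=state(); M=R.from_quat(s['tcp_rot'],scalar_first=True).as_matrix()
    return np.array([*s['position'],np.degrees(np.arctan2(M[1,0],M[0,0]))])
def plan(wps,start=None):
    """wps: list of calls; a call is one (x,y,z,ang of tool x) or a list of them; prints fractions"""
    p=pose() if start is None else np.array(start,float)
    print('now',p.round(4),'gap',round(state()['finger_gap']*88,1),'F',state()['force'].round(1),'t',round(state()['clock'],1))
    for i,c in enumerate(wps):
        c=c if isinstance(c,list) else [c]; a=np.radians(p[3]); tx=np.array([np.cos(a),np.sin(a)]); ty=np.array([np.sin(a),-np.cos(a)])
        for w in c:
            d=np.array(w[:3])-p[:3]; y=-((w[3]-p[3]+180)%360-180)
            print(i,'xyz',np.round([d[:2]@tx/.3,d[:2]@ty/.3,-d[2]/.3],4).tolist(),'yaw',round(y/90,4))
        p=np.array(c[-1],float)
E
python3 - <<'E'
from h import *
d=shot('top'); box=(.36,.56,.18,.34)
o=ortho(d,*box,.065,.00025)[:,:,::-1]
cv2.imwrite('pics/wall.png',o)
plan([(.364,.364,.15,30),(.454,.167,.05,10.8),(.454,.167,.003,10.8)])
E
```

```text
now [ 0.2739  0.5616  0.2224 64.0001] gap 87.8 F [-0.8 -0.9  0.6] t 0.3
0 xyz [-0.4604, 0.5585, 0.2413] yaw 0.3778
1 xyz [-0.0685, 0.7187, 0.3333] yaw 0.2133
2 xyz [0.0, 0.0, 0.1567] yaw -0.0
```

View pics/wall.png

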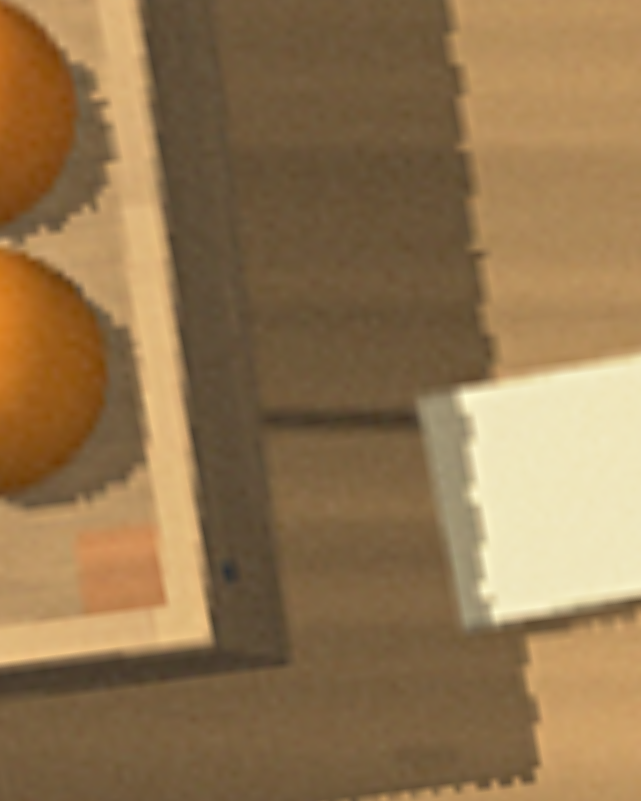

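The rim's outer edge runs from (145,0) to (212,640) in the crop. That is y = 0.287 + 0.104·(x − 0.40), with the corner at x ≈ 0.398. The near slate's end is just in shadow, which explains the short length I measured. Moving to grip it near its outer end.

play_rows(
  series=[
    {"xyz": [-0.46, 0.5585, 0.241], "yaw": 0.378},
    {"xyz": [-0.46, 0.5585, 0.241], "yaw": 0.378},
    {"xyz": [-0.46, 0.5585, 0.241], "yaw": 0.378},
    {"xyz": [-0.46, 0.5585, 0.241], "yaw": 0.378},
    {"xyz": [-0.46, 0.5585, 0.241], "yaw": 0.378},
    {"xyz": [-0.46, 0.5585, 0.241], "yaw": 0.378},
    {"xyz": [-0.46, 0.5585, 0.241], "yaw": 0.378},
    {"xyz": [-0.46, 0.5585, 0.241], "yaw": 0.378},
    {"xyz": [-0.46, 0.5585, 0.241], "yaw": 0.378},
    {"xyz": [-0.46, 0.5585, 0.241], "yaw": 0.378},
  ],
  gripper=-1,
  squeeze=3,
)

```text
clock: 1.13
position: [0.3636, 0.366, 0.1508]
tcp_rot: [-0.001, 0.966, 0.26, 0.0]
force: [0.7, 0.2, -0.4]
finger_gap: 1.002
```

play_rows(
  series=[
    {"xyz": [-0.0685, 0.7187, 0.333], "yaw": 0.2133},
    {"xyz": [-0.0685, 0.7187, 0.333], "yaw": 0.2133},
    {"xyz": [-0.0685, 0.7187, 0.333], "yaw": 0.2133},
    {"xyz": [-0.0685, 0.7187, 0.333], "yaw": 0.2133},
    {"xyz": [-0.0685, 0.7187, 0.333], "yaw": 0.2133},
    {"xyz": [-0.0685, 0.7187, 0.333], "yaw": 0.2133},
    {"xyz": [-0.0685, 0.7187, 0.333], "yaw": 0.2133},
    {"xyz": [-0.0685, 0.7187, 0.333], "yaw": 0.2133},
    {"xyz": [-0.0685, 0.7187, 0.333], "yaw": 0.2133},
    {"xyz": [-0.0685, 0.7187, 0.333], "yaw": 0.2133},
  ],
)

```text
clock: 1.97
position: [0.454, 0.1695, 0.0509]
tcp_rot: [-0.001, 0.995, 0.095, 0.0]
force: [0.2, 0.4, 0.6]
finger_gap: 1.0
```

Run:
```python
from h import *
plan([(.454,.167,.003,10.8)])
```

```text
now [ 0.454   0.1695  0.0509 10.9589] gap 88.0 F [0.2 0.4 0.6] t 2.0
0 xyz [-0.0015, 0.0081, 0.1598] yaw 0.0018
```

play_rows(
  series=[
    {"xyz": [0, 0, 0.04], "yaw": 0},
    {"xyz": [0, 0, 0.08], "yaw": 0},
    {"xyz": [0, 0, 0.12], "yaw": 0},
    {"xyz": [0, 0, 0.14], "yaw": 0},
    {"xyz": [0, 0, 0.15], "yaw": 0},
    {"xyz": [0, 0, 0.158], "yaw": 0},
    {"xyz": [0, 0, 0.158], "yaw": 0},
    {"xyz": [0, 0, 0.158], "yaw": 0},
    {"xyz": [0, 0, 0.158], "yaw": 0},
    {"xyz": [0, 0, 0.158], "yaw": 0},
  ],
)

```text
clock: 2.8
position: [0.4543, 0.1674, 0.0035]
tcp_rot: [-0.0, 0.996, 0.094, 0.0]
force: [0.1, -0.0, -1.2]
finger_gap: 0.999
```

play_rows(
  series=[
    {"xyz": [0, 0, 0], "yaw": 0},
    {"xyz": [0, 0, 0], "yaw": 0},
    {"xyz": [0, 0, 0], "yaw": 0},
    {"xyz": [0, 0, 0], "yaw": 0},
    {"xyz": [0, 0, 0], "yaw": 0},
    {"xyz": [0, 0, 0], "yaw": 0},
    {"xyz": [0, 0, 0], "yaw": 0},
    {"xyz": [0, 0, 0], "yaw": 0},
    {"xyz": [0, 0, 0], "yaw": 0},
    {"xyz": [0, 0, 0], "yaw": 0},
  ],
  gripper=1,
)

```text
clock: 3.63
position: [0.4541, 0.1672, 0.0031]
tcp_rot: [0.0, 0.996, 0.094, 0.0]
force: [0.0, -0.4, 1.3]
finger_gap: 0.7
```

play_rows(
  series=[
    {"xyz": [0, 0, -0.04], "yaw": 0},
    {"xyz": [0, 0, -0.08], "yaw": 0},
    {"xyz": [0, 0, -0.12], "yaw": 0},
    {"xyz": [0, 0, -0.16], "yaw": 0},
    {"xyz": [0, 0, -0.2], "yaw": 0},
    {"xyz": [0, 0, -0.24], "yaw": 0},
    {"xyz": [0, 0, -0.28], "yaw": 0},
    {"xyz": [0, 0, -0.32], "yaw": 0},
    {"xyz": [0, 0, -0.36], "yaw": 0},
    {"xyz": [0, 0, -0.36], "yaw": 0},
  ],
)

```text
clock: 4.47
position: [0.455, 0.1677, 0.1128]
tcp_rot: [-0.001, 0.996, 0.094, 0.001]
force: [0.3, 0.5, -1.0]
finger_gap: 0.704
```

Run:
```python
from h import *
d=shot('scene'); save(d,'s1.png',(260,80,500,260),3)
plan([(.46,.167,.15,6)])
```

```text
now [ 0.4546  0.1675  0.1117 10.7905] gap 61.7 F [ 0.4  0.2 -1. ] t 4.5
0 xyz [0.0175, 0.0052, -0.1276] yaw 0.0532
```

View pics/s1.png

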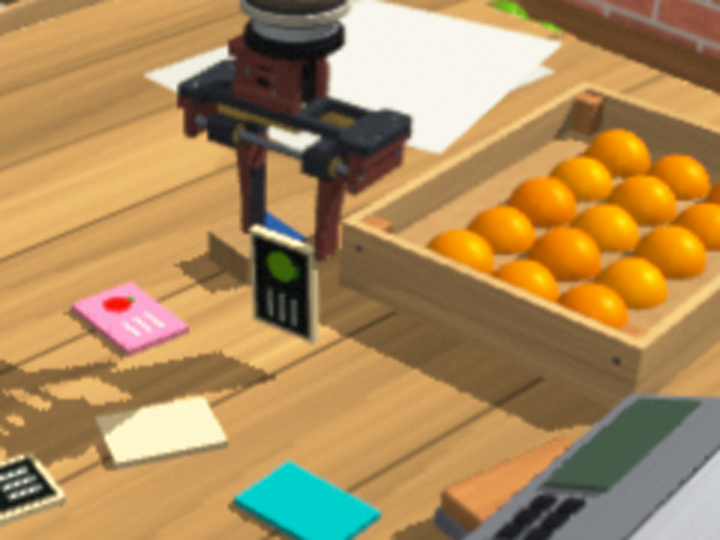

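The pivot works: the slate (green dot, slate_c) hangs straight down from the pads with its chalk facing −y. I'll push it over the rim, then lock the grip.

Run:
```python
from h import *
plan([(.485,.240,.13,6),(.485,.240,.085,6),[(.4766,.3194,.085,6),(.4745,.3394,.082,6)],(.4745,.3394,.16,6)])
```

```text
now [ 0.4546  0.1675  0.1117 10.7905] gap 61.7 F [ 0.4  0.2 -1. ] t 4.5
0 xyz [0.1449, -0.2182, -0.061] yaw 0.0532
1 xyz [0.0, 0.0, 0.15] yaw -0.0
2 xyz [-0.0002, -0.2661, -0.0] yaw -0.0
2 xyz [-0.0002, -0.3332, 0.01] yaw -0.0
3 xyz [0.0, 0.0, -0.26] yaw -0.0
```

play_rows(
  series=[
    {"xyz": [0.03, -0.045, -0.061], "yaw": 0.01},
    {"xyz": [0.06, -0.09, -0.061], "yaw": 0.02},
    {"xyz": [0.09, -0.135, -0.061], "yaw": 0.03},
    {"xyz": [0.12, -0.18, -0.061], "yaw": 0.04},
    {"xyz": [0.145, -0.218, -0.061], "yaw": 0.053},
    {"xyz": [0.145, -0.218, -0.02], "yaw": 0.053},
    {"xyz": [0.145, -0.218, 0.02], "yaw": 0.053},
    {"xyz": [0.145, -0.218, 0.06], "yaw": 0.053},
    {"xyz": [0.145, -0.218, 0.089], "yaw": 0.053},
    {"xyz": [0.145, -0.218, 0.089], "yaw": 0.053},
  ],
)

```text
clock: 5.35
position: [0.4832, 0.2389, 0.082]
tcp_rot: [0.001, 0.999, 0.053, -0.002]
force: [-0.5, -0.2, -0.6]
finger_gap: 0.707
```

play_rows(
  series=[
    {"xyz": [0, -0.035, 0], "yaw": 0},
    {"xyz": [0, -0.07, 0], "yaw": 0},
    {"xyz": [0, -0.105, 0], "yaw": 0},
    {"xyz": [0, -0.14, 0], "yaw": 0},
    {"xyz": [0, -0.175, 0], "yaw": 0},
    {"xyz": [0, -0.21, 0], "yaw": 0},
    {"xyz": [0, -0.245, 0], "yaw": 0},
    {"xyz": [0, -0.28, 0], "yaw": 0},
    {"xyz": [0, -0.315, 0.005], "yaw": 0},
    {"xyz": [0, -0.333, 0.01], "yaw": 0},
  ],
)

```text
clock: 6.18
position: [0.4737, 0.3409, 0.0813]
tcp_rot: [-0.0, 0.999, 0.053, 0.0]
force: [0.2, -0.3, -0.7]
finger_gap: 0.705
```

play_rows(
  series=[
    {"xyz": [0, 0, 0], "yaw": 0},
    {"xyz": [0, 0, 0], "yaw": 0},
    {"xyz": [0, 0, 0], "yaw": 0},
    {"xyz": [0, 0, 0], "yaw": 0},
    {"xyz": [0, 0, -0.02], "yaw": 0},
    {"xyz": [0, 0, -0.06], "yaw": 0},
    {"xyz": [0, 0, -0.1], "yaw": 0},
    {"xyz": [0, 0, -0.14], "yaw": 0},
    {"xyz": [0, 0, -0.2], "yaw": 0},
    {"xyz": [0, 0, -0.2], "yaw": 0},
  ],
  squeeze=25,
)

```text
clock: 7.02
position: [0.476, 0.3402, 0.1458]
tcp_rot: [-0.002, 0.999, 0.052, 0.002]
force: [0.7, -0.0, -0.5]
finger_gap: 0.687
```

Run:
```python
from h import *
d=shot('scene'); save(d,'s2.png',(300,60,500,210),3)
plan([(.485,.17,.15,6)])
```

```text
now [0.4754 0.3399 0.1441 6.0059] gap 60.9 F [ 0.8  0.3 -0.7] t 7.1
0 xyz [-0.0274, 0.5665, -0.0196] yaw 0.0001
```

View pics/s2.png

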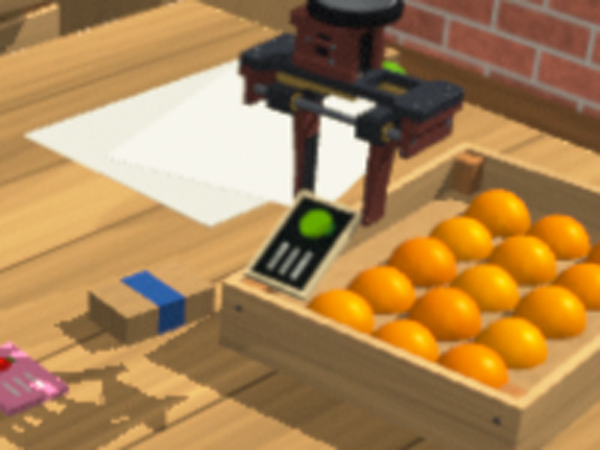

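Flipped: slate_c is now chalk up, tilted, and locked in the grip. I'll lay it down at about (0.52, 0.15).

Run:
```python
from h import *
plan([(.526,.175,.144,6),[(.526,.175,.06,6),(.5248,.19,.004,6)],(.5248,.19,.15,6)])
```

```text
now [0.4754 0.3399 0.1441 6.0059] gap 60.9 F [ 0.8  0.3 -0.7] t 7.1
0 xyz [0.1102, 0.5642, 0.0004] yaw 0.0001
1 xyz [0.0, 0.0, 0.28] yaw -0.0
1 xyz [0.0012, -0.0501, 0.4667] yaw -0.0
2 xyz [0.0, 0.0, -0.4867] yaw -0.0
```

play_rows(
  series=[
    {"xyz": [0.018, 0.09, 0], "yaw": 0},
    {"xyz": [0.036, 0.18, 0], "yaw": 0},
    {"xyz": [0.054, 0.27, 0], "yaw": 0},
    {"xyz": [0.072, 0.36, 0], "yaw": 0},
    {"xyz": [0.09, 0.45, 0], "yaw": 0},
    {"xyz": [0.1, 0.52, 0], "yaw": 0},
    {"xyz": [0.11, 0.564, 0], "yaw": 0},
    {"xyz": [0.11, 0.564, 0], "yaw": 0},
    {"xyz": [0.11, 0.564, 0], "yaw": 0},
    {"xyz": [0.11, 0.564, 0], "yaw": 0},
  ],
)

```text
clock: 7.9
position: [0.5241, 0.1754, 0.1411]
tcp_rot: [-0.0, 0.999, 0.053, -0.0]
force: [-0.4, 1.3, -1.0]
finger_gap: 0.686
```

play_rows(
  series=[
    {"xyz": [0, 0, 0.08], "yaw": 0},
    {"xyz": [0, 0, 0.16], "yaw": 0},
    {"xyz": [0, 0, 0.22], "yaw": 0},
    {"xyz": [0, 0, 0.28], "yaw": 0},
    {"xyz": [0, -0.01, 0.32], "yaw": 0},
    {"xyz": [0, -0.02, 0.36], "yaw": 0},
    {"xyz": [0, -0.03, 0.4], "yaw": 0},
    {"xyz": [0, -0.04, 0.43], "yaw": 0},
    {"xyz": [0, -0.05, 0.455], "yaw": 0},
    {"xyz": [0, -0.05, 0.467], "yaw": 0},
  ],
  squeeze=8,
)

```text
clock: 8.73
position: [0.5226, 0.1899, 0.0003]
tcp_rot: [-0.0, 0.999, 0.053, -0.0]
force: [-6.2, 1.7, 36.2]
finger_gap: 0.705
```

play_rows(
  series=[
    {"xyz": [0, 0, 0], "yaw": 0},
    {"xyz": [0, 0, 0], "yaw": 0},
    {"xyz": [0, 0, 0], "yaw": 0},
    {"xyz": [0, 0, 0], "yaw": 0},
    {"xyz": [0, 0, 0], "yaw": 0},
    {"xyz": [0, 0, 0], "yaw": 0},
    {"xyz": [0, 0, 0], "yaw": 0},
    {"xyz": [0, 0, -0.04], "yaw": 0},
    {"xyz": [0, 0, -0.1], "yaw": 0},
    {"xyz": [0, 0, -0.2], "yaw": 0},
  ],
  gripper=-1,
)

```text
clock: 9.57
position: [0.5215, 0.1883, 0.0606]
tcp_rot: [0.001, 0.999, 0.052, -0.002]
force: [0.4, 1.2, -0.2]
finger_gap: 0.996
```

Run:
```python
from h import *
d=shot('scene'); 
for q in rects(d,'slate',(.25,.75,-.3,.27)): print(q)
d=shot('top'); save(d,'t2.png')
for q in rects(d,'slate',(.25,.75,-.3,.27)): print(q)
plan([])
```

```text
(0.3251, 0.1074, np.float32(175.2), 0.0889, 0.0609, 52.5)
(0.4495, -0.1235, np.float32(78.7), 0.0906, 0.0627, 54.3)
(0.4697, 0.0213, np.float32(68.5), 0.0913, 0.0616, 52.1)
(0.5275, 0.1444, np.float32(96.2), 0.0918, 0.063, 55.3)
(0.6175, -0.1177, np.float32(68.7), 0.0907, 0.0629, 55.1)
now [0.5257 0.1898 0.0658 5.9828] gap 87.7 F [ 0.4  0.8 -0.2] t 9.7
```

View pics/t2.png

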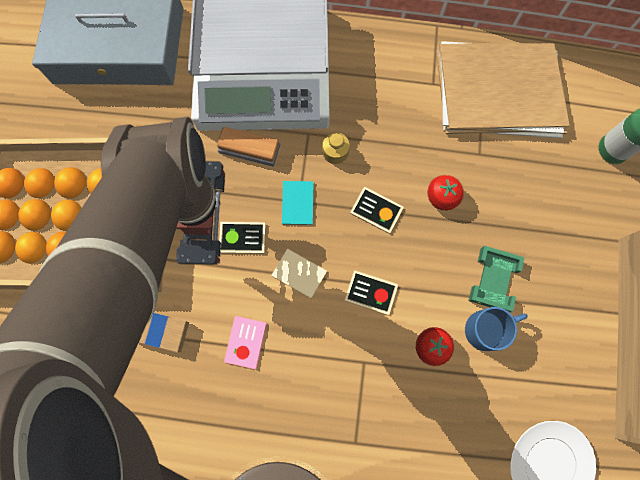

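slate_c lies chalk up at (0.5275, 0.1444), 96°. Now the second wood-up slate at (0.470, 0.021), using the same method.

Run:
```python
from h import *
p=plan([(.5257,.1898,.10,6),(.4563,-.011,.06,-22.7),(.4563,-.011,.0035,-22.7),(.4563,-.011,.115,-22.7),(.485,.24,.115,6),])
```

```text
now [0.5257 0.1898 0.0658 5.9828] gap 87.7 F [ 0.4  0.8 -0.2] t 9.7
0 xyz [-0.0001, 0.0, -0.114] yaw -0.0002
1 xyz [-0.3, 0.6415, 0.1333] yaw 0.3189
2 xyz [0.0, 0.0, 0.1883] yaw -0.0
3 xyz [0.0, 0.0, -0.3717] yaw -0.0
4 xyz [-0.2346, -0.8088, -0.0] yaw -0.3189
```

play_rows(
  series=[
    {"xyz": [-0.04, 0.08, 0], "yaw": 0.05},
    {"xyz": [-0.08, 0.17, 0], "yaw": 0.1},
    {"xyz": [-0.12, 0.26, 0], "yaw": 0.15},
    {"xyz": [-0.16, 0.35, 0], "yaw": 0.2},
    {"xyz": [-0.2, 0.44, 0], "yaw": 0.25},
    {"xyz": [-0.24, 0.53, 0.01], "yaw": 0.3},
    {"xyz": [-0.28, 0.6, 0.02], "yaw": 0.319},
    {"xyz": [-0.3, 0.6415, 0.02], "yaw": 0.319},
    {"xyz": [-0.3, 0.6415, 0.02], "yaw": 0.319},
    {"xyz": [-0.3, 0.6415, 0.02], "yaw": 0.319},
  ],
  gripper=-1,
  squeeze=3,
)

```text
clock: 10.5
position: [0.4539, -0.0119, 0.0557]
tcp_rot: [-0.0, 0.98, -0.197, 0.0]
force: [0.6, 0.5, -0.3]
finger_gap: 1.001
```

Run:
```python
from h import *
plan([(.4563,-.011,.0035,-22.7)])
```

```text
now [ 4.53900e-01 -1.19000e-02  5.57000e-02 -2.27787e+01] gap 88.1 F [ 0.6  0.5 -0.3] t 10.5
0 xyz [0.0061, -0.0058, 0.1739] yaw -0.0009
```

play_rows(
  series=[
    {"xyz": [0.006, -0.004, 0.04], "yaw": 0},
    {"xyz": [0.006, -0.004, 0.08], "yaw": 0},
    {"xyz": [0.006, -0.004, 0.12], "yaw": 0},
    {"xyz": [0.006, -0.004, 0.15], "yaw": 0},
    {"xyz": [0.006, -0.004, 0.165], "yaw": 0},
    {"xyz": [0.006, -0.004, 0.172], "yaw": 0},
    {"xyz": [0.006, -0.004, 0.172], "yaw": 0},
    {"xyz": [0.006, -0.004, 0.172], "yaw": 0},
    {"xyz": [0.006, -0.004, 0.172], "yaw": 0},
    {"xyz": [0.006, -0.004, 0.172], "yaw": 0},
  ],
)

```text
clock: 11.33
position: [0.4562, -0.0113, 0.0041]
tcp_rot: [-0.0, 0.98, -0.197, 0.0]
force: [0.3, -0.6, -0.1]
finger_gap: 0.999
```

play_rows(
  series=[
    {"xyz": [0, 0, 0], "yaw": 0},
    {"xyz": [0, 0, 0], "yaw": 0},
    {"xyz": [0, 0, 0], "yaw": 0},
    {"xyz": [0, 0, 0], "yaw": 0},
    {"xyz": [0, 0, 0], "yaw": 0},
    {"xyz": [0, 0, 0], "yaw": 0},
    {"xyz": [0, 0, 0], "yaw": 0},
    {"xyz": [0, 0, 0], "yaw": 0},
    {"xyz": [0, 0, 0], "yaw": 0},
    {"xyz": [0, 0, 0], "yaw": 0},
  ],
  gripper=1,
)

```text
clock: 12.17
position: [0.4559, -0.0113, 0.0037]
tcp_rot: [-0.0, 0.98, -0.197, 0.0]
force: [-0.3, 0.1, 2.1]
finger_gap: 0.703
```

play_rows(
  series=[
    {"xyz": [0, 0, -0.04], "yaw": 0},
    {"xyz": [0, 0, -0.08], "yaw": 0},
    {"xyz": [0, 0, -0.12], "yaw": 0},
    {"xyz": [0, 0, -0.16], "yaw": 0},
    {"xyz": [0, 0, -0.2], "yaw": 0},
    {"xyz": [0, 0, -0.24], "yaw": 0},
    {"xyz": [0, 0, -0.28], "yaw": 0},
    {"xyz": [0, 0, -0.32], "yaw": 0},
    {"xyz": [0, 0, -0.36], "yaw": 0},
    {"xyz": [0, 0, -0.36], "yaw": 0},
  ],
)

```text
clock: 13.0
position: [0.4568, -0.0113, 0.1132]
tcp_rot: [-0.001, 0.98, -0.197, 0.001]
force: [0.4, -0.7, -0.9]
finger_gap: 0.705
```

Run:
```python
from h import *
d=shot('scene'); save(d,'s3.png',(240,80,440,260),3)
plan([(.485,.24,.115,6),(.485,.24,.085,6)])
```

```text
now [ 4.56300e-01 -1.12000e-02  1.12200e-01 -2.26888e+01] gap 61.7 F [ 0.2  0.5 -0.9] t 13.1
0 xyz [-0.2348, -0.8093, -0.0093] yaw -0.3188
1 xyz [0.0, 0.0, 0.1] yaw -0.0
```

View pics/s3.png

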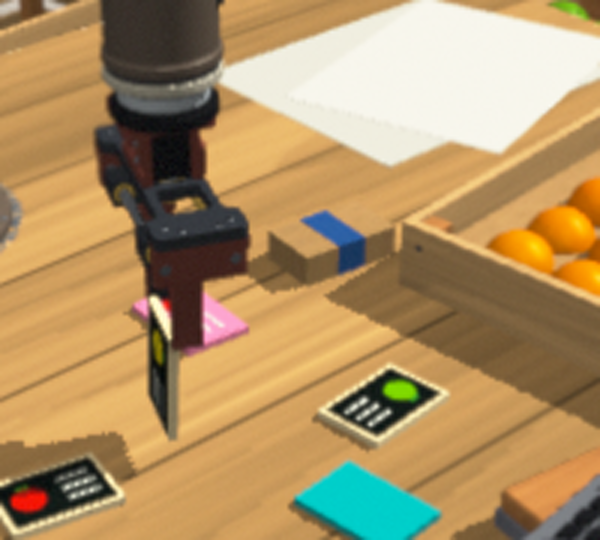

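It's slate_d (yellow dot), hanging straight. I'll take it to the rim and push it over.

play_rows(
  series=[
    {"xyz": [-0.02, -0.09, -0.04], "yaw": -0.03},
    {"xyz": [-0.04, -0.18, -0.04], "yaw": -0.07},
    {"xyz": [-0.07, -0.27, -0.04], "yaw": -0.11},
    {"xyz": [-0.1, -0.36, -0.04], "yaw": -0.15},
    {"xyz": [-0.13, -0.45, -0.04], "yaw": -0.19},
    {"xyz": [-0.16, -0.54, -0.04], "yaw": -0.23},
    {"xyz": [-0.19, -0.63, -0.04], "yaw": -0.27},
    {"xyz": [-0.22, -0.72, -0.04], "yaw": -0.31},
    {"xyz": [-0.235, -0.809, -0.04], "yaw": -0.319},
    {"xyz": [-0.235, -0.809, -0.04], "yaw": -0.319},
  ],
)

```text
clock: 13.88
position: [0.4839, 0.2459, 0.1223]
tcp_rot: [-0.001, 0.998, 0.056, -0.0]
force: [0.3, 1.1, -0.8]
finger_gap: 0.704
```

play_rows(
  series=[
    {"xyz": [0, 0, 0.04], "yaw": 0},
    {"xyz": [0, 0, 0.08], "yaw": 0},
    {"xyz": [0, 0, 0.12], "yaw": 0},
    {"xyz": [0, -0.035, 0.125], "yaw": 0},
    {"xyz": [0, -0.07, 0.125], "yaw": 0},
    {"xyz": [0, -0.105, 0.125], "yaw": 0},
    {"xyz": [0, -0.14, 0.125], "yaw": 0},
    {"xyz": [0, -0.175, 0.125], "yaw": 0},
    {"xyz": [0, -0.21, 0.125], "yaw": 0},
    {"xyz": [0, -0.245, 0.125], "yaw": 0},
  ],
)

```text
clock: 14.72
position: [0.4765, 0.3141, 0.0864]
tcp_rot: [-0.0, 0.999, 0.053, 0.0]
force: [0.4, -1.3, -1.2]
finger_gap: 0.704
```

play_rows(
  series=[
    {"xyz": [0, -0.035, 0], "yaw": 0},
    {"xyz": [0, -0.07, 0.005], "yaw": 0},
    {"xyz": [0, -0.09, 0.01], "yaw": 0},
    {"xyz": [0, -0.09, 0.01], "yaw": 0},
    {"xyz": [0, -0.09, 0.01], "yaw": 0},
    {"xyz": [0, -0.09, 0.01], "yaw": 0},
    {"xyz": [0, -0.09, 0.01], "yaw": 0},
    {"xyz": [0, -0.09, 0.01], "yaw": 0},
    {"xyz": [0, -0.09, 0.01], "yaw": 0},
    {"xyz": [0, -0.09, 0.01], "yaw": 0},
  ],
)

```text
clock: 15.55
position: [0.4741, 0.3392, 0.0832]
tcp_rot: [0.0, 0.999, 0.052, 0.0]
force: [-0.0, 0.2, 0.2]
finger_gap: 0.704
```

play_rows(
  series=[
    {"xyz": [0, 0, 0], "yaw": 0},
    {"xyz": [0, 0, 0], "yaw": 0},
    {"xyz": [0, 0, 0], "yaw": 0},
    {"xyz": [0, 0, 0], "yaw": 0},
    {"xyz": [0, 0, -0.02], "yaw": 0},
    {"xyz": [0, 0, -0.06], "yaw": 0},
    {"xyz": [0, 0, -0.1], "yaw": 0},
    {"xyz": [0, 0, -0.14], "yaw": 0},
    {"xyz": [0, 0, -0.2], "yaw": 0},
    {"xyz": [0, 0, -0.2], "yaw": 0},
  ],
  squeeze=25,
)

```text
clock: 16.38
position: [0.4758, 0.341, 0.1476]
tcp_rot: [-0.002, 0.999, 0.052, 0.002]
force: [0.5, 0.8, -0.4]
finger_gap: 0.683
```

Run:
```python
from h import *
d=shot('scene'); save(d,'s4.png',(300,60,500,210),2)
plan([(.454,.05,.144,6),[(.454,.05,.06,6),(.4524,.065,.004,6)]])
```

```text
now [0.4752 0.3407 0.1459 6.0125] gap 59.8 F [-0.   0.9 -1.3] t 16.4
0 xyz [-0.1717, 0.9564, 0.0063] yaw 0.0001
1 xyz [0.0, 0.0, 0.28] yaw -0.0
1 xyz [-0.0001, -0.0503, 0.4667] yaw -0.0
```

View pics/s4.png

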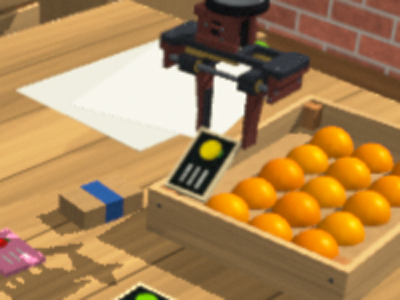

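slate_d is flipped. Laying it at about (0.457, 0.02).

play_rows(
  series=[
    {"xyz": [-0.02, 0.1, 0], "yaw": 0},
    {"xyz": [-0.04, 0.2, 0], "yaw": 0},
    {"xyz": [-0.06, 0.3, 0], "yaw": 0},
    {"xyz": [-0.08, 0.4, 0], "yaw": 0},
    {"xyz": [-0.1, 0.5, 0], "yaw": 0},
    {"xyz": [-0.12, 0.6, 0], "yaw": 0},
    {"xyz": [-0.14, 0.7, 0], "yaw": 0},
    {"xyz": [-0.16, 0.8, 0], "yaw": 0},
    {"xyz": [-0.17, 0.9, 0], "yaw": 0},
    {"xyz": [-0.172, 0.956, 0], "yaw": 0},
  ],
)

```text
clock: 17.27
position: [0.4517, 0.0458, 0.1431]
tcp_rot: [0.0, 0.999, 0.051, -0.0]
force: [-0.1, 0.1, -0.6]
finger_gap: 0.68
```

play_rows(
  series=[
    {"xyz": [0, 0, 0.08], "yaw": 0},
    {"xyz": [0, 0, 0.16], "yaw": 0},
    {"xyz": [0, 0, 0.22], "yaw": 0},
    {"xyz": [0, 0, 0.28], "yaw": 0},
    {"xyz": [0, -0.01, 0.32], "yaw": 0},
    {"xyz": [0, -0.02, 0.36], "yaw": 0},
    {"xyz": [0, -0.03, 0.4], "yaw": 0},
    {"xyz": [0, -0.04, 0.43], "yaw": 0},
    {"xyz": [0, -0.05, 0.45], "yaw": 0},
    {"xyz": [0, -0.05, 0.46], "yaw": 0},
  ],
  squeeze=8,
)

```text
clock: 18.1
position: [0.4507, 0.0645, 0.0044]
tcp_rot: [0.0, 0.999, 0.053, -0.0]
force: [0.6, 1.4, 1.0]
finger_gap: 0.706
```

play_rows(
  series=[
    {"xyz": [0, 0, 0], "yaw": 0},
    {"xyz": [0, 0, 0], "yaw": 0},
    {"xyz": [0, 0, 0], "yaw": 0},
    {"xyz": [0, 0, 0], "yaw": 0},
    {"xyz": [0, 0, 0], "yaw": 0},
    {"xyz": [0, 0, 0], "yaw": 0},
    {"xyz": [0, 0, 0], "yaw": 0},
    {"xyz": [0, 0, -0.04], "yaw": 0},
    {"xyz": [0, 0, -0.1], "yaw": 0},
    {"xyz": [0, 0, -0.2], "yaw": 0},
  ],
  gripper=-1,
)

```text
clock: 18.93
position: [0.4494, 0.0635, 0.0642]
tcp_rot: [0.001, 0.999, 0.052, -0.002]
force: [1.1, -0.8, -0.1]
finger_gap: 1.001
```

Run:
```python
from h import *
for n in('scene','top'):
  d=shot(n)
  for q in rects(d,'slate',(.4,.75,-.3,.23)): print(n,q)
save(d,'t3.png')
plan([])
```

```text
top (0.4541, 0.0317, np.float32(6.3), 0.0625, 0.0309, 17.7)
top (0.4493, -0.1236, np.float32(78.9), 0.0904, 0.0629, 54.1)
top (0.6175, -0.1177, np.float32(68.7), 0.0907, 0.0631, 55.1)
now [0.4532 0.0643 0.0682 5.9876] gap 87.7 F [ 0.3  0.1 -1.1] t 19.0
```

Run:
```python
from h import *
plan([(.4493,-.1236,.065,-11.2),(.4493,-.1236,.004,-11.2)])
```

```text
now [0.4532 0.0643 0.0682 5.9876] gap 87.7 F [ 0.3  0.1 -1.1] t 19.0
0 xyz [-0.0784, 0.6215, 0.0106] yaw 0.191
1 xyz [0.0, 0.0, 0.2033] yaw -0.0
```

play_rows(
  series=[
    {"xyz": [-0.01, 0.1, 0.01], "yaw": 0.03},
    {"xyz": [-0.02, 0.2, 0.01], "yaw": 0.06},
    {"xyz": [-0.03, 0.3, 0.01], "yaw": 0.1},
    {"xyz": [-0.04, 0.4, 0.01], "yaw": 0.13},
    {"xyz": [-0.06, 0.5, 0.01], "yaw": 0.16},
    {"xyz": [-0.07, 0.58, 0.01], "yaw": 0.19},
    {"xyz": [-0.078, 0.621, 0.01], "yaw": 0.191},
    {"xyz": [-0.078, 0.621, 0.01], "yaw": 0.191},
    {"xyz": [-0.078, 0.621, 0.01], "yaw": 0.191},
    {"xyz": [-0.078, 0.621, 0.01], "yaw": 0.191},
  ],
  gripper=-1,
)

```text
clock: 19.87
position: [0.4472, -0.1227, 0.0618]
tcp_rot: [-0.0, 0.995, -0.097, -0.0]
force: [0.9, 0.1, -0.0]
finger_gap: 0.998
```

Run:
```python
from h import *
d=shot('top')
for q in rects(d,'slate',(.4,.75,-.3,.23)): print(q)
plan([(.4493,-.1236,.004,-11.2)])
```

```text
(0.4507, 0.0614, np.float32(96.4), 0.0908, 0.0626, 55.3)
(0.5276, 0.1439, np.float32(96.3), 0.091, 0.0628, 55.5)
(0.6244, -0.1002, np.float32(158.9), 0.0628, 0.053, 26.1)
now [  0.4473  -0.1224   0.0618 -11.0722] gap 87.9 F [-0.5 -0.2  1.4] t 19.9
0 xyz [0.0073, 0.0026, 0.1928] yaw 0.0014
```

play_rows(
  series=[
    {"xyz": [0.007, 0.003, 0.04], "yaw": 0},
    {"xyz": [0.007, 0.003, 0.08], "yaw": 0},
    {"xyz": [0.007, 0.003, 0.12], "yaw": 0},
    {"xyz": [0.007, 0.003, 0.16], "yaw": 0},
    {"xyz": [0.007, 0.003, 0.185], "yaw": 0},
    {"xyz": [0.007, 0.003, 0.19], "yaw": 0},
    {"xyz": [0.007, 0.003, 0.19], "yaw": 0},
    {"xyz": [0.007, 0.003, 0.19], "yaw": 0},
    {"xyz": [0.007, 0.003, 0.19], "yaw": 0},
    {"xyz": [0.007, 0.003, 0.19], "yaw": 0},
  ],
)

```text
clock: 20.75
position: [0.4496, -0.125, 0.0057]
tcp_rot: [-0.0, 0.995, -0.097, 0.0]
force: [-1.3, -0.4, -0.1]
finger_gap: 1.002
```

play_rows(
  series=[
    {"xyz": [0, 0, 0], "yaw": 0},
    {"xyz": [0, 0, 0], "yaw": 0},
    {"xyz": [0, 0, 0], "yaw": 0},
    {"xyz": [0, 0, 0], "yaw": 0},
    {"xyz": [0, 0, 0], "yaw": 0},
    {"xyz": [0, 0, 0], "yaw": 0},
    {"xyz": [0, 0, -0.04], "yaw": 0},
    {"xyz": [0, 0, -0.08], "yaw": 0},
    {"xyz": [0, 0, -0.15], "yaw": 0},
    {"xyz": [0, 0, -0.15], "yaw": 0},
  ],
  gripper=1,
  squeeze=12,
)

```text
clock: 21.58
position: [0.4505, -0.1256, 0.0524]
tcp_rot: [-0.0, 0.995, -0.098, 0.002]
force: [1.7, 0.2, -0.2]
finger_gap: 0.701
```

Run:
```python
from h import *
p=pose(); print(p)
plan([(.5276,.1439,.05,6.3)])
```

```text
[  0.45053955  -0.12555994   0.05242812 -11.21048553]
now [  0.4505  -0.1256   0.0524 -11.2105] gap 61.7 F [ 1.7  0.2 -0.2] t 21.6
0 xyz [0.0773, -0.931, 0.0081] yaw -0.1946
```

play_rows(
  series=[
    {"xyz": [0.007, -0.09, 0.005], "yaw": -0.02},
    {"xyz": [0.015, -0.18, 0.005], "yaw": -0.04},
    {"xyz": [0.023, -0.28, 0.005], "yaw": -0.06},
    {"xyz": [0.03, -0.37, 0.005], "yaw": -0.08},
    {"xyz": [0.04, -0.46, 0.005], "yaw": -0.1},
    {"xyz": [0.05, -0.56, 0.005], "yaw": -0.12},
    {"xyz": [0.055, -0.66, 0.005], "yaw": -0.14},
    {"xyz": [0.062, -0.76, 0.005], "yaw": -0.16},
    {"xyz": [0.07, -0.85, 0.005], "yaw": -0.18},
    {"xyz": [0.077, -0.926, 0.005], "yaw": -0.195},
  ],
)

```text
clock: 22.42
position: [0.5256, 0.1455, 0.0478]
tcp_rot: [-0.0, 0.998, 0.057, -0.0]
force: [0.9, -0.2, -1.5]
finger_gap: 0.703
```

play_rows(
  series=[
    {"xyz": [0, 0, 0.02], "yaw": 0},
    {"xyz": [0, 0, 0.04], "yaw": 0},
    {"xyz": [0, 0, 0.04], "yaw": 0},
    {"xyz": [0, 0, 0.04], "yaw": 0},
    {"xyz": [0, 0, 0.04], "yaw": 0},
    {"xyz": [0, 0, 0.04], "yaw": 0},
    {"xyz": [0, 0, 0.04], "yaw": 0},
    {"xyz": [0, 0, 0.04], "yaw": 0},
    {"xyz": [0, 0, 0.04], "yaw": 0},
    {"xyz": [0, 0, 0.04], "yaw": 0},
  ],
)

```text
clock: 23.25
position: [0.5258, 0.143, 0.0368]
tcp_rot: [-0.0, 0.998, 0.056, 0.0]
force: [-0.2, -0.3, -0.6]
finger_gap: 0.7
```

Run:
```python
from h import *
plan([(.5276,.1425,.0132,6.3)])
```

```text
now [0.5258 0.143  0.0368 6.3649] gap 61.6 F [-0.2 -0.3 -0.6] t 23.2
0 xyz [0.0059, 0.0024, 0.0786] yaw 0.0007
```

play_rows(
  series=[
    {"xyz": [0.006, 0.002, 0.01], "yaw": 0},
    {"xyz": [0.006, 0.002, 0.02], "yaw": 0},
    {"xyz": [0.006, 0.002, 0.03], "yaw": 0},
    {"xyz": [0.006, 0.002, 0.045], "yaw": 0},
    {"xyz": [0.006, 0.002, 0.06], "yaw": 0},
    {"xyz": [0.006, 0.002, 0.07], "yaw": 0},
    {"xyz": [0.006, 0.002, 0.08], "yaw": 0},
    {"xyz": [0.006, 0.002, 0.08], "yaw": 0},
    {"xyz": [0.006, 0.002, 0.08], "yaw": 0},
    {"xyz": [0.006, 0.002, 0.08], "yaw": 0},
  ],
)

```text
clock: 24.08
position: [0.5276, 0.1426, 0.0127]
tcp_rot: [-0.0, 0.998, 0.056, 0.0]
force: [-0.8, -0.9, -1.1]
finger_gap: 0.702
```

play_rows(
  series=[
    {"xyz": [0, 0, 0], "yaw": 0},
    {"xyz": [0, 0, 0], "yaw": 0},
    {"xyz": [0, 0, 0], "yaw": 0},
    {"xyz": [0, 0, 0], "yaw": 0},
    {"xyz": [0, 0, 0], "yaw": 0},
    {"xyz": [0, 0, 0], "yaw": 0},
    {"xyz": [0, 0, 0], "yaw": 0},
    {"xyz": [0, 0, -0.04], "yaw": 0},
    {"xyz": [0, 0, -0.1], "yaw": 0},
    {"xyz": [0, 0, -0.18], "yaw": 0},
  ],
  gripper=-1,
)

```text
clock: 24.92
position: [0.5266, 0.1422, 0.0668]
tcp_rot: [0.001, 0.998, 0.055, -0.001]
force: [0.4, 0.3, 0.6]
finger_gap: 0.997
```

Run:
```python
from h import *
d=shot('scene'); save(d,'s5.png',(240,80,440,260),2)
plan([(.6175,-.1177,.068,-21.3),(.6175,-.1177,.0035,-21.3)])
```

```text
now [0.5295 0.1428 0.0718 6.321 ] gap 87.8 F [ 1.1 -0.4  3.4] t 25.0
0 xyz [0.1959, 0.8954, 0.0126] yaw 0.3069
1 xyz [0.0, 0.0, 0.215] yaw -0.0
```

View pics/s5.png

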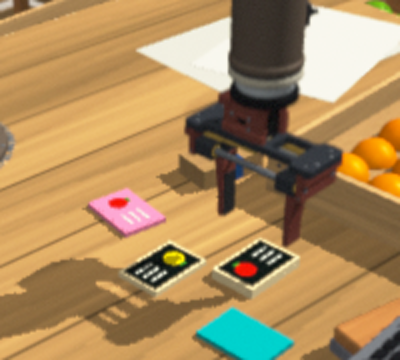

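a sits squarely on c, and d lies chalk up beside them. Now slate_b.

play_rows(
  series=[
    {"xyz": [0.02, 0.1, 0.01], "yaw": 0.04},
    {"xyz": [0.04, 0.2, 0.01], "yaw": 0.08},
    {"xyz": [0.06, 0.3, 0.01], "yaw": 0.12},
    {"xyz": [0.09, 0.4, 0.01], "yaw": 0.16},
    {"xyz": [0.11, 0.5, 0.01], "yaw": 0.2},
    {"xyz": [0.13, 0.6, 0.01], "yaw": 0.24},
    {"xyz": [0.15, 0.7, 0.01], "yaw": 0.28},
    {"xyz": [0.18, 0.8, 0.01], "yaw": 0.3},
    {"xyz": [0.196, 0.895, 0.01], "yaw": 0.307},
    {"xyz": [0.196, 0.895, 0.01], "yaw": 0.307},
  ],
)

```text
clock: 25.8
position: [0.6167, -0.1254, 0.0651]
tcp_rot: [0.002, 0.982, -0.188, 0.002]
force: [-0.1, -0.9, 0.3]
finger_gap: 1.001
```

play_rows(
  series=[
    {"xyz": [0, 0, 0], "yaw": 0},
    {"xyz": [0, 0, 0.04], "yaw": 0},
    {"xyz": [0, 0, 0.08], "yaw": 0},
    {"xyz": [0, 0, 0.12], "yaw": 0},
    {"xyz": [0, 0, 0.12], "yaw": 0},
    {"xyz": [0, 0, 0.12], "yaw": 0},
    {"xyz": [0, 0, 0.12], "yaw": 0},
    {"xyz": [0, 0, 0.12], "yaw": 0},
    {"xyz": [0, 0, 0.12], "yaw": 0},
    {"xyz": [0, 0, 0.12], "yaw": 0},
  ],
)

```text
clock: 26.63
position: [0.6161, -0.1177, 0.0281]
tcp_rot: [-0.0, 0.983, -0.184, 0.0]
force: [0.4, 0.9, 0.2]
finger_gap: 1.0
```

Run:
```python
from h import *
d=shot('top')
for q in rects(d,'slate',(.4,.75,-.3,.1)): print(q)
for q in rects(d,'slate',(.45,.6,.05,.23),.014): print(q)
plan([(.6175,-.1177,.0035,-21.3)])
```

```text
(0.693, -0.0254, np.float32(76.8), 0.1183, 0.0299, 17.0)
now [  0.616   -0.1177   0.0281 -21.257 ] gap 88.1 F [-0.8 -0.   0.5] t 26.7
0 xyz [0.0045, -0.0018, 0.0819] yaw 0.0005
```

play_rows(
  series=[
    {"xyz": [0.0045, 0, 0.03], "yaw": 0},
    {"xyz": [0.0045, 0, 0.06], "yaw": 0},
    {"xyz": [0.0045, 0, 0.075], "yaw": 0},
    {"xyz": [0.0045, 0, 0.082], "yaw": 0},
    {"xyz": [0.0045, 0, 0.082], "yaw": 0},
    {"xyz": [0.0045, 0, 0.082], "yaw": 0},
    {"xyz": [0.0045, 0, 0.082], "yaw": 0},
    {"xyz": [0.0045, 0, 0.082], "yaw": 0},
    {"xyz": [0.0045, 0, 0.082], "yaw": 0},
    {"xyz": [0.0045, 0, 0.082], "yaw": 0},
  ],
)

```text
clock: 27.52
position: [0.6172, -0.1181, 0.0033]
tcp_rot: [-0.0, 0.983, -0.184, 0.0]
force: [0.1, -0.1, -0.2]
finger_gap: 1.001
```

play_rows(
  series=[
    {"xyz": [0, 0, 0], "yaw": 0},
    {"xyz": [0, 0, 0], "yaw": 0},
    {"xyz": [0, 0, 0], "yaw": 0},
    {"xyz": [0, 0, 0], "yaw": 0},
    {"xyz": [0, 0, 0], "yaw": 0},
    {"xyz": [0, 0, 0], "yaw": 0},
    {"xyz": [0, 0, 0], "yaw": 0},
    {"xyz": [0, 0, 0], "yaw": 0},
    {"xyz": [0, 0, 0], "yaw": 0},
    {"xyz": [0, 0, 0], "yaw": 0},
  ],
  gripper=1,
  squeeze=12,
)

```text
clock: 28.35
position: [0.6171, -0.1182, 0.0031]
tcp_rot: [-0.0, 0.983, -0.184, 0.0]
force: [0.1, -0.5, 0.4]
finger_gap: 0.704
```

play_rows(
  series=[
    {"xyz": [0, 0, -0.04], "yaw": 0},
    {"xyz": [0, 0, -0.08], "yaw": 0},
    {"xyz": [0, 0, -0.12], "yaw": 0},
    {"xyz": [0, 0, -0.15], "yaw": 0},
    {"xyz": [0, 0, -0.18], "yaw": 0},
    {"xyz": [0, 0, -0.18], "yaw": 0},
    {"xyz": [0, 0, -0.18], "yaw": 0},
    {"xyz": [0, 0, -0.18], "yaw": 0},
    {"xyz": [0, 0, -0.18], "yaw": 0},
    {"xyz": [0, 0, -0.18], "yaw": 0},
  ],
)

```text
clock: 29.18
position: [0.6166, -0.1181, 0.0564]
tcp_rot: [0.0, 0.983, -0.184, -0.001]
force: [-0.0, 0.6, -0.3]
finger_gap: 0.704
```

Run:
```python
from h import *
plan([(.5276,.1439,.05,6.3)])
d=shot('scene');save(d,'s6.png',(200,150,440,330),2)
d=shot('top')
for q in rects(d,'slate',(.4,.6,-.1,.23),.014): print(q)
```

```text
now [  0.6166  -0.1181   0.0564 -21.26  ] gap 62.0 F [-0.   0.6 -0.3] t 29.2
0 xyz [-0.5932, -0.7063, 0.0213] yaw -0.3062
(0.5357, 0.1202, np.float32(76.1), 0.1474, 0.0312, 20.4)
```

View pics/s6.png

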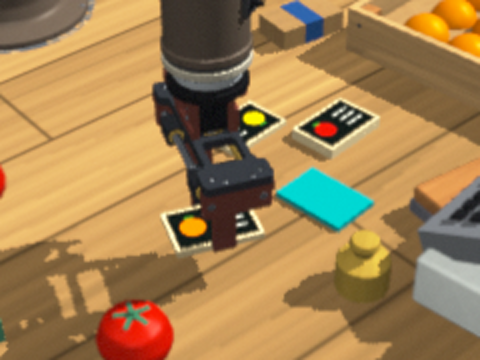

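b is held level. Taking it over the pile.

play_rows(
  series=[
    {"xyz": [-0.06, -0.07, 0], "yaw": -0.03},
    {"xyz": [-0.12, -0.14, 0], "yaw": -0.06},
    {"xyz": [-0.18, -0.21, 0], "yaw": -0.09},
    {"xyz": [-0.24, -0.28, 0], "yaw": -0.12},
    {"xyz": [-0.3, -0.36, 0], "yaw": -0.15},
    {"xyz": [-0.37, -0.44, 0], "yaw": -0.18},
    {"xyz": [-0.44, -0.52, 0], "yaw": -0.22},
    {"xyz": [-0.5, -0.6, 0], "yaw": -0.26},
    {"xyz": [-0.55, -0.66, 0], "yaw": -0.29},
    {"xyz": [-0.593, -0.704, 0], "yaw": -0.306},
  ],
)

```text
clock: 30.12
position: [0.527, 0.1458, 0.0569]
tcp_rot: [-0.0, 0.998, 0.057, -0.0]
force: [-0.0, -0.6, -1.6]
finger_gap: 0.706
```

play_rows(
  series=[
    {"xyz": [0, 0, 0.02], "yaw": 0},
    {"xyz": [0, 0, 0.04], "yaw": 0},
    {"xyz": [0, 0, 0.04], "yaw": 0},
    {"xyz": [0, 0, 0.04], "yaw": 0},
    {"xyz": [0, 0, 0.04], "yaw": 0},
    {"xyz": [0, 0, 0.04], "yaw": 0},
    {"xyz": [0, 0, 0.04], "yaw": 0},
    {"xyz": [0, 0, 0.04], "yaw": 0},
    {"xyz": [0, 0, 0.04], "yaw": 0},
    {"xyz": [0, 0, 0.04], "yaw": 0},
  ],
)

```text
clock: 30.95
position: [0.5279, 0.1431, 0.0451]
tcp_rot: [-0.0, 0.998, 0.055, 0.0]
force: [-0.8, -0.5, -1.3]
finger_gap: 0.704
```

Run:
```python
from h import *
plan([(.5276,.1433,.0178,6.3)])
```

```text
now [0.5279 0.1431 0.0451 6.2775] gap 61.9 F [-0.8 -0.5 -1.3] t 30.9
0 xyz [-0.0009, -0.0006, 0.0911] yaw -0.0002
```

play_rows(
  series=[
    {"xyz": [0, 0, 0.02], "yaw": 0},
    {"xyz": [0, 0, 0.04], "yaw": 0},
    {"xyz": [0, 0, 0.06], "yaw": 0},
    {"xyz": [0, 0, 0.08], "yaw": 0},
    {"xyz": [0, 0, 0.091], "yaw": 0},
    {"xyz": [0, 0, 0.091], "yaw": 0},
    {"xyz": [0, 0, 0.091], "yaw": 0},
    {"xyz": [0, 0, 0.091], "yaw": 0},
    {"xyz": [0, 0, 0.091], "yaw": 0},
    {"xyz": [0, 0, 0.091], "yaw": 0},
  ],
)

```text
clock: 31.78
position: [0.5279, 0.1432, 0.0179]
tcp_rot: [-0.0, 0.998, 0.055, 0.0]
force: [-0.7, -0.7, -0.7]
finger_gap: 0.702
```

play_rows(
  series=[
    {"xyz": [0, 0, 0], "yaw": 0},
    {"xyz": [0, 0, 0], "yaw": 0},
    {"xyz": [0, 0, 0], "yaw": 0},
    {"xyz": [0, 0, 0], "yaw": 0},
    {"xyz": [0, 0, 0], "yaw": 0},
    {"xyz": [0, 0, 0], "yaw": 0},
    {"xyz": [0, 0, 0], "yaw": 0},
    {"xyz": [0, 0, -0.04], "yaw": 0},
    {"xyz": [0, 0, -0.1], "yaw": 0},
    {"xyz": [0, 0, -0.17], "yaw": 0},
  ],
  gripper=-1,
)

```text
clock: 32.62
position: [0.5272, 0.1428, 0.0693]
tcp_rot: [0.0, 0.999, 0.055, -0.001]
force: [-0.4, 0.9, -0.0]
finger_gap: 1.001
```

play_rows(
  series=[
    {"xyz": [-0.06, 0.06, 0], "yaw": 0},
    {"xyz": [-0.12, 0.12, 0], "yaw": 0},
    {"xyz": [-0.18, 0.18, 0], "yaw": 0},
    {"xyz": [-0.24, 0.24, 0], "yaw": 0},
    {"xyz": [-0.28, 0.26, 0], "yaw": 0},
    {"xyz": [-0.28, 0.26, 0], "yaw": 0},
    {"xyz": [-0.28, 0.26, 0], "yaw": 0},
    {"xyz": [-0.28, 0.26, 0], "yaw": 0},
    {"xyz": [-0.28, 0.26, 0], "yaw": 0},
    {"xyz": [-0.28, 0.26, 0], "yaw": 0},
  ],
)

```text
clock: 33.45
position: [0.4536, 0.0572, 0.0688]
tcp_rot: [-0.0, 0.998, 0.055, 0.0]
force: [0.0, -0.3, -1.2]
finger_gap: 1.001
```

Run:
```python
from h import *
plan([(.4507,.0614,.0035,6.3)])
for n in('top','scene'):
  d=shot(n)
  for q in rects(d,'slate',(.4,.6,-.1,.23),.021): print(n,q)
```

```text
now [0.4536 0.0572 0.0688 6.3489] gap 88.1 F [ 0.  -0.3 -1.2] t 33.5
0 xyz [-0.008, -0.0151, 0.2177] yaw 0.0005
```

play_rows(
  series=[
    {"xyz": [-0.008, -0.015, 0.04], "yaw": 0},
    {"xyz": [-0.008, -0.015, 0.08], "yaw": 0},
    {"xyz": [-0.008, -0.015, 0.12], "yaw": 0},
    {"xyz": [-0.008, -0.015, 0.16], "yaw": 0},
    {"xyz": [-0.008, -0.015, 0.2], "yaw": 0},
    {"xyz": [-0.008, -0.015, 0.216], "yaw": 0},
    {"xyz": [-0.008, -0.015, 0.216], "yaw": 0},
    {"xyz": [-0.008, -0.015, 0.216], "yaw": 0},
    {"xyz": [-0.008, -0.015, 0.216], "yaw": 0},
    {"xyz": [-0.008, -0.015, 0.216], "yaw": 0},
  ],
)

```text
clock: 34.38
position: [0.4505, 0.0608, 0.0046]
tcp_rot: [-0.0, 0.998, 0.055, 0.001]
force: [-0.0, -1.0, 0.4]
finger_gap: 0.997
```

play_rows(
  series=[
    {"xyz": [0, 0, 0], "yaw": 0},
    {"xyz": [0, 0, 0], "yaw": 0},
    {"xyz": [0, 0, 0], "yaw": 0},
    {"xyz": [0, 0, 0], "yaw": 0},
    {"xyz": [0, 0, 0], "yaw": 0},
    {"xyz": [0, 0, 0], "yaw": 0},
    {"xyz": [0, 0, 0], "yaw": 0},
    {"xyz": [0, 0, 0], "yaw": 0},
    {"xyz": [0, 0, 0], "yaw": 0},
    {"xyz": [0, 0, 0], "yaw": 0},
  ],
  gripper=1,
  squeeze=12,
)

```text
clock: 35.22
position: [0.4501, 0.0607, 0.0041]
tcp_rot: [-0.0, 0.998, 0.055, 0.0]
force: [-0.8, 0.8, 5.1]
finger_gap: 0.706
```

play_rows(
  series=[
    {"xyz": [0, 0, -0.04], "yaw": 0},
    {"xyz": [0, 0, -0.08], "yaw": 0},
    {"xyz": [0, 0, -0.12], "yaw": 0},
    {"xyz": [0, 0, -0.16], "yaw": 0},
    {"xyz": [0, 0, -0.2], "yaw": 0},
    {"xyz": [0, 0, -0.2], "yaw": 0},
    {"xyz": [0, 0, -0.2], "yaw": 0},
    {"xyz": [0, 0, -0.2], "yaw": 0},
    {"xyz": [0, 0, -0.2], "yaw": 0},
    {"xyz": [0, 0, -0.2], "yaw": 0},
  ],
)

```text
clock: 36.05
position: [0.4495, 0.0605, 0.0632]
tcp_rot: [0.0, 0.998, 0.055, -0.001]
force: [0.6, 0.9, -0.0]
finger_gap: 0.705
```

Run:
```python
from h import *
plan([(.5276,.1439,.06,6.3)])
d=shot('top');save(d,'t4.png',(120,160,420,340),2)
```

```text
now [0.4495 0.0605 0.0632 6.2829] gap 62.0 F [ 0.6  0.9 -0. ] t 36.0
0 xyz [0.2892, -0.2478, 0.0108] yaw -0.0002
```

View pics/t4.png

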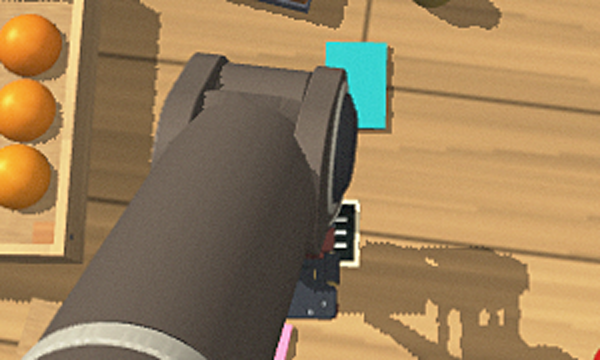

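d is held (12 views used). Over to the pile.

play_rows(
  series=[
    {"xyz": [0.05, -0.04, 0], "yaw": 0},
    {"xyz": [0.1, -0.08, 0], "yaw": 0},
    {"xyz": [0.15, -0.13, 0], "yaw": 0},
    {"xyz": [0.2, -0.18, 0], "yaw": 0},
    {"xyz": [0.25, -0.22, 0], "yaw": 0},
    {"xyz": [0.289, -0.246, 0], "yaw": 0},
    {"xyz": [0.289, -0.246, 0.03], "yaw": 0},
    {"xyz": [0.289, -0.246, 0.05], "yaw": 0},
    {"xyz": [0.289, -0.246, 0.05], "yaw": 0},
    {"xyz": [0.289, -0.246, 0.05], "yaw": 0},
  ],
)

```text
clock: 36.93
position: [0.5266, 0.1422, 0.048]
tcp_rot: [0.001, 0.999, 0.054, -0.001]
force: [-0.3, -1.1, -0.1]
finger_gap: 0.701
```

Run:
```python
from h import *
plan([(.5276,.1432,.0257,6.3)])
```

```text
now [0.5266 0.1422 0.048  6.216 ] gap 61.7 F [-0.3 -1.1 -0.1] t 36.9
0 xyz [0.0035, -0.0031, 0.0742] yaw -0.0009
```

play_rows(
  series=[
    {"xyz": [0.003, -0.003, 0.02], "yaw": 0},
    {"xyz": [0.003, -0.003, 0.04], "yaw": 0},
    {"xyz": [0.003, -0.003, 0.055], "yaw": 0},
    {"xyz": [0.003, -0.003, 0.065], "yaw": 0},
    {"xyz": [0.003, -0.003, 0.073], "yaw": 0},
    {"xyz": [0.003, -0.003, 0.073], "yaw": 0},
    {"xyz": [0.003, -0.003, 0.073], "yaw": 0},
    {"xyz": [0.003, -0.003, 0.073], "yaw": 0},
    {"xyz": [0.003, -0.003, 0.073], "yaw": 0},
    {"xyz": [0.003, -0.003, 0.073], "yaw": 0},
  ],
)

```text
clock: 37.77
position: [0.5291, 0.1446, 0.0273]
tcp_rot: [-0.0, 0.998, 0.055, 0.0]
force: [-0.4, 0.1, -0.4]
finger_gap: 0.7
```

play_rows(
  series=[
    {"xyz": [0, 0, 0], "yaw": 0},
    {"xyz": [0, 0, 0], "yaw": 0},
    {"xyz": [0, 0, 0], "yaw": 0},
    {"xyz": [0, 0, 0], "yaw": 0},
    {"xyz": [0, 0, 0], "yaw": 0},
    {"xyz": [0, 0, 0], "yaw": 0},
    {"xyz": [0, 0, 0], "yaw": 0},
    {"xyz": [0, 0, -0.04], "yaw": 0},
    {"xyz": [0, 0, -0.1], "yaw": 0},
    {"xyz": [0, 0, -0.2], "yaw": 0},
  ],
  gripper=-1,
)

```text
clock: 38.6
position: [0.5273, 0.1439, 0.0864]
tcp_rot: [0.001, 0.998, 0.055, -0.002]
force: [0.8, -0.6, 0.6]
finger_gap: 0.998
```

play_rows(
  series=[
    {"xyz": [0, 0.1, -0.02], "yaw": 0},
    {"xyz": [0, 0.2, -0.02], "yaw": 0},
    {"xyz": [0, 0.3, -0.02], "yaw": 0},
    {"xyz": [0, 0.4, -0.02], "yaw": 0},
    {"xyz": [0, 0.5, -0.02], "yaw": 0},
    {"xyz": [0, 0.6, -0.02], "yaw": 0},
    {"xyz": [0, 0.7, -0.02], "yaw": 0},
    {"xyz": [0, 0.8, -0.02], "yaw": 0},
    {"xyz": [0, 0.8, -0.02], "yaw": 0},
    {"xyz": [0, 0.8, -0.02], "yaw": 0},
  ],
)

```text
clock: 39.43
position: [0.5551, -0.0963, 0.0939]
tcp_rot: [0.0, 0.999, 0.053, 0.0]
force: [-0.5, 0.8, 0.6]
finger_gap: 0.997
```

Run:
```python
from h import *
plan([])
ims=[]
for n in('top','scene'):
  d=shot(n); b=(.45,.6,.05,.24)
  for q in rects(d,'slate',b,.028): print(n,q)
  u,v=proj(d,[.5276,.144,.014])[0].astype(int)
  ims.append(cv2.resize(d['img'][v-45:v+45,u-50:u+50,::-1],None,fx=4,fy=4,interpolation=cv2.INTER_CUBIC))
  for q in rects(d,'green',(.4,.6,-.45,-.25),.026): print(n,q)
cv2.imwrite('pics/pile.png',np.hstack(ims))
```

```text
now [ 0.5551 -0.0963  0.0939  6.0505] gap 87.7 F [-0.5  0.8  0.6] t 39.4
top (0.5289, 0.1449, np.float32(96.5), 0.092, 0.0639, 56.5)
top (0.5022, -0.3632, np.float32(170.6), 0.1137, 0.0869, 77.5)
scene (0.5124, -0.3688, np.float32(170.2), 0.1346, 0.083, 90.3)
```

View pics/pile.png

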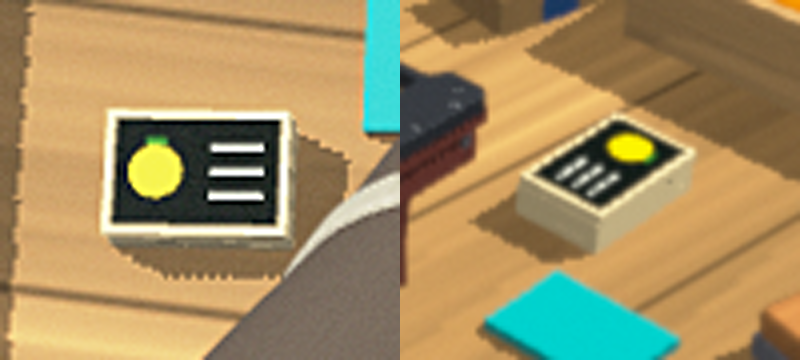

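The pile is squared up with all four chalk sides up (yellow d on top). Now an accurate tray pose, by fitting a silhouette in both cameras.

```bash
cat > tray.py <<'E'
from h import *
from scipy.optimize import minimize
B=[(-55.5,-47.5,-41.5,41.5,0,26),(47.5,55.5,-41.5,41.5,0,26),(-50,50,-27,27,0,8)]
for sx in(-1,1):
    for sy in(-1,1): 
        xs=sorted((sx*26,sx*55.5)); ys=sorted((sy*33.5,sy*41.5)); B.append((*xs,*ys,0,26)); B.append((*xs,*sorted((sy*20,sy*40)),0,8))
C=[np.array([[x,y,z] for x in b[:2] for y in b[2:4] for z in b[4:]])/1000 for b in B]
D=[]
for n in('top','scene'):
    d=shot(n); u,v=proj(d,[.503,-.365,.02])[0].astype(int); s=(slice(v-60,v+60),slice(u-60,u+60))
    hsv=cv2.cvtColor(d['img'],cv2.COLOR_RGB2HSV); m=(hsv[...,0]>60)&(hsv[...,0]<90)&(hsv[...,1]>90)
    D.append((d,s,(u,v),cv2.GaussianBlur(m.astype(np.float32),(0,0),1)[s]))
def cost(p,each=False):
    c,s=np.cos(p[2]),np.sin(p[2]); e=[]
    for d,sl,(u,v),m in D:
        im=np.zeros((480,480),np.uint8)
        for P in C:
            W=P@np.array([[c,s,0],[-s,c,0],[0,0,1]])+[p[0],p[1],0]
            q=((proj(d,W)-[u-60,v-60]+.5)*4)
            cv2.fillConvexPoly(im,cv2.convexHull((q*16).round().astype(np.int32)),255,shift=4)
        r=cv2.resize(im,(120,120),interpolation=cv2.INTER_AREA)/255.
        e.append(np.abs(cv2.GaussianBlur(r.astype(np.float32),(0,0),1)-m).sum())
    return e if each else sum(e)
for k in((0,1),(0,),(1,)):
    A=D; D=[A[i] for i in k]
    b=min((minimize(cost,[.503,-.365,np.radians(a)],method='Nelder-Mead',options=dict(initial_simplex=np.array([[.503,-.365,np.radians(a)]]*4)+np.vstack([np.zeros(3),np.diag([.004,.004,.03])]))) for a in(168,171)),key=lambda r:r.fun)
    print(k,b.x[:2].round(4),np.degrees(b.x[2]).round(2),cost(b.x,True)); D=A
E
python3 tray.py
```

```text
(0, 1) [ 0.503  -0.3661] 170.34 [np.float32(264.34485), np.float32(241.125)]
(0,) [ 0.5049 -0.3664] 171.02 [np.float32(254.71776)]
(1,) [ 0.4993 -0.3658] 169.28 [np.float32(205.73108)]
```

```bash
cat >> tray.py <<'E'
ims=[]
for (d,s,(u,v),m) in D:
    im=cv2.resize(d['img'][v-45:v+45,u-50:u+50,::-1],None,fx=4,fy=4,interpolation=cv2.INTER_CUBIC).copy()
    for p,col in(((.5035,-.3660,np.radians(170.5)),(0,0,255)),):
        c,sn=np.cos(p[2]),np.sin(p[2])
        def L(x,y,z=.026):
            W=np.c_[np.array(x)*c-np.array(y)*sn+p[0],np.array(x)*sn+np.array(y)*c+p[1],np.full(len(x),z)]
            q=(proj(d,W)-[u-50,v-45]+.5)*4
            cv2.polylines(im,[q.round().astype(np.int32)],True,col,1)
        o,i=(.0555,.0415),(.0475,.0335)
        for sg in(1,-1):
            L([sg*.026,sg*o[0],sg*o[0],sg*.026,sg*.026,sg*i[0],sg*i[0],sg*.026],[o[1],o[1],-o[1],-o[1],-i[1],-i[1],i[1],i[1]])
    ims.append(im)
cv2.imwrite('pics/tray.png',np.hstack(ims))
E
python3 tray.py >/dev/null
```

```text
(no output)
```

View pics/tray.png

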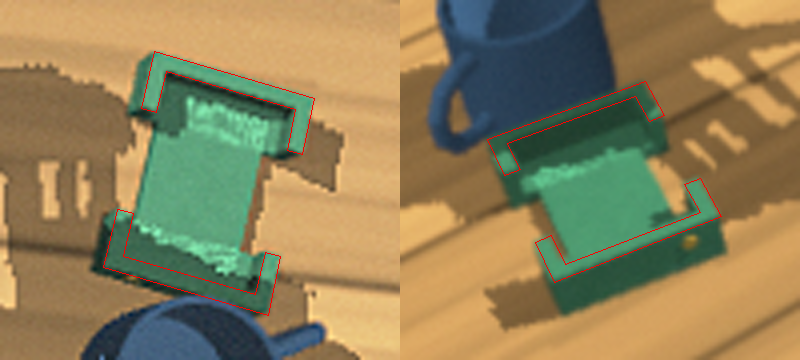

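The outline for the tray at (0.5035, −0.366), 170.5° matches in both views, and the mug sits off its −x end. Now I'll grip the whole pile.

Run:
```python
from h import *
plan([(.528,.1443,.07,6.3)])
```

```text
now [ 0.5552 -0.0926  0.0931  6.4058] gap 88.1 F [0.7 0.4 0.2] t 39.7
0 xyz [-0.0021, -0.7948, 0.0771] yaw 0.0012
```

play_rows(
  series=[
    {"xyz": [0, -0.1, 0], "yaw": 0},
    {"xyz": [0, -0.2, 0], "yaw": 0},
    {"xyz": [0, -0.3, 0], "yaw": 0},
    {"xyz": [0, -0.4, 0], "yaw": 0},
    {"xyz": [0, -0.5, 0], "yaw": 0},
    {"xyz": [0, -0.6, 0], "yaw": 0},
    {"xyz": [0, -0.7, 0.04], "yaw": 0},
    {"xyz": [-0.002, -0.795, 0.077], "yaw": 0.001},
    {"xyz": [-0.002, -0.795, 0.077], "yaw": 0.001},
    {"xyz": [-0.002, -0.795, 0.077], "yaw": 0.001},
  ],
)

```text
clock: 40.57
position: [0.5273, 0.1456, 0.0693]
tcp_rot: [-0.0, 0.998, 0.057, -0.001]
force: [-0.6, -0.4, -0.7]
finger_gap: 1.003
```

Run:
```python
from h import *
plan([(.528,.1443,.003,6.3)])
```

```text
now [0.5273 0.1456 0.0693 6.492 ] gap 88.3 F [-0.6 -0.4 -0.7] t 40.6
0 xyz [0.0019, 0.0045, 0.2209] yaw 0.0021
```

play_rows(
  series=[
    {"xyz": [0.001, 0.001, 0.04], "yaw": 0},
    {"xyz": [0.001, 0.001, 0.08], "yaw": 0},
    {"xyz": [0.001, 0.001, 0.12], "yaw": 0},
    {"xyz": [0.001, 0.001, 0.16], "yaw": 0},
    {"xyz": [0.001, 0.001, 0.2], "yaw": 0},
    {"xyz": [0.001, 0.001, 0.22], "yaw": 0},
    {"xyz": [0.001, 0.001, 0.22], "yaw": 0},
    {"xyz": [0.001, 0.001, 0.22], "yaw": 0},
    {"xyz": [0.001, 0.001, 0.22], "yaw": 0},
    {"xyz": [0.001, 0.001, 0.22], "yaw": 0},
  ],
)

```text
clock: 41.4
position: [0.5293, 0.1428, 0.0045]
tcp_rot: [-0.0, 0.999, 0.054, 0.0]
force: [-0.4, 0.7, -0.1]
finger_gap: 1.002
```

play_rows(
  series=[
    {"xyz": [0, 0, 0], "yaw": 0},
    {"xyz": [0, 0, 0], "yaw": 0},
    {"xyz": [0, 0, 0], "yaw": 0},
    {"xyz": [0, 0, 0], "yaw": 0},
    {"xyz": [0, 0, 0], "yaw": 0},
    {"xyz": [0, 0, 0], "yaw": 0},
    {"xyz": [0, 0, 0], "yaw": 0},
    {"xyz": [0, 0, 0], "yaw": 0},
    {"xyz": [0, 0, 0], "yaw": 0},
    {"xyz": [0, 0, 0], "yaw": 0},
  ],
  gripper=1,
  squeeze=25,
)

```text
clock: 42.23
position: [0.5286, 0.1427, 0.0041]
tcp_rot: [-0.0, 0.999, 0.054, -0.0]
force: [-2.8, -0.5, 5.4]
finger_gap: 0.706
```

play_rows(
  series=[
    {"xyz": [0, 0, -0.03], "yaw": 0},
    {"xyz": [0, 0, -0.06], "yaw": 0},
    {"xyz": [0, 0, -0.1], "yaw": 0},
    {"xyz": [0, 0, -0.14], "yaw": 0},
    {"xyz": [0, 0, -0.18], "yaw": 0},
    {"xyz": [0, 0, -0.22], "yaw": 0},
    {"xyz": [0, 0, -0.26], "yaw": 0},
    {"xyz": [0, 0, -0.3], "yaw": 0},
    {"xyz": [0, 0, -0.34], "yaw": 0},
    {"xyz": [0, 0, -0.34], "yaw": 0},
  ],
)

```text
clock: 43.07
position: [0.5302, 0.143, 0.1087]
tcp_rot: [-0.001, 0.999, 0.054, 0.002]
force: [0.5, 1.0, -3.7]
finger_gap: 0.705
```

Run:
```python
from h import *
# pose over tray with u=-6.5 mm
c,s=np.cos(np.radians(170.5)),np.sin(np.radians(170.5)); f=lambda u:(.5035+u*c,-.366+u*s)
print(f(-.0065))
x,y=f(-.0065)
plan([(.52,-.02,.105,-45),(x,y,.105,-99.5)])
d=shot('scene');save(d,'s7.png',(300,100,460,220),4)
```

```text
(np.float64(0.5099108564099919), np.float64(-0.3670728094380944))
now [0.5302 0.143  0.1087 6.1846] gap 62.1 F [ 0.5  1.  -3.7] t 43.1
0 xyz [-0.0924, 0.5366, 0.0124] yaw 0.5687
1 xyz [0.7943, 0.8418, -0.0] yaw 0.6056
```

View pics/s7.png

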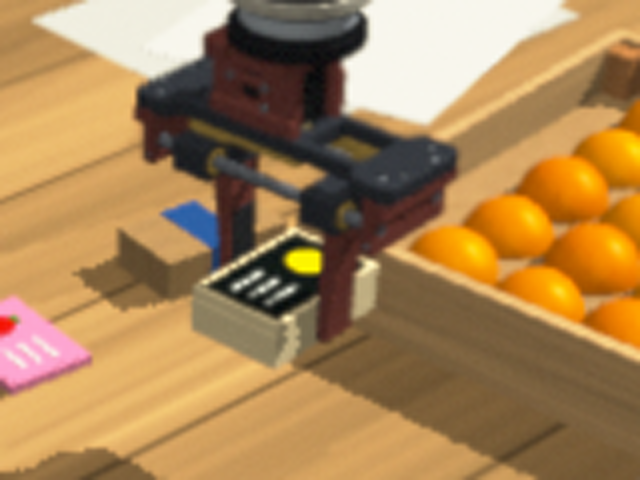

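The whole pile is lifted in one grip. Taking it over the tray with a turn to −99.5°.

play_rows(
  series=[
    {"xyz": [-0.009, 0.054, 0], "yaw": 0.057},
    {"xyz": [-0.018, 0.108, 0], "yaw": 0.114},
    {"xyz": [-0.027, 0.161, 0], "yaw": 0.171},
    {"xyz": [-0.037, 0.215, 0], "yaw": 0.228},
    {"xyz": [-0.046, 0.268, 0], "yaw": 0.285},
    {"xyz": [-0.055, 0.322, 0], "yaw": 0.342},
    {"xyz": [-0.064, 0.376, 0], "yaw": 0.4},
    {"xyz": [-0.074, 0.43, 0], "yaw": 0.456},
    {"xyz": [-0.083, 0.483, 0], "yaw": 0.512},
    {"xyz": [-0.092, 0.537, 0], "yaw": 0.569},
  ],
)

```text
clock: 43.95
position: [0.5181, -0.0211, 0.1053]
tcp_rot: [0.0, 0.923, -0.385, -0.0]
force: [0.4, 0.1, -3.1]
finger_gap: 0.706
```

```bash
cat >> h.py <<'E'
def T(u,v=0.):
    c,s=np.cos(np.radians(170.5)),np.sin(np.radians(170.5)); return .5035+u*c-v*s,-.366+u*s+v*c
E
python3 - <<'E'
from h import *
plan([(*T(-.0049),.09,-99.5)])
E
```

```text
now [ 5.18100e-01 -2.11000e-02  1.05300e-01 -4.52524e+01] gap 62.1 F [ 0.4  0.1 -3.1] t 44.0
0 xyz [0.7954, 0.8344, 0.0511] yaw 0.6028
```

play_rows(
  series=[
    {"xyz": [0.08, 0.083, 0], "yaw": 0.06},
    {"xyz": [0.16, 0.167, 0], "yaw": 0.12},
    {"xyz": [0.24, 0.25, 0], "yaw": 0.18},
    {"xyz": [0.32, 0.334, 0], "yaw": 0.24},
    {"xyz": [0.4, 0.417, 0], "yaw": 0.3},
    {"xyz": [0.477, 0.5, 0], "yaw": 0.36},
    {"xyz": [0.557, 0.584, 0], "yaw": 0.42},
    {"xyz": [0.636, 0.667, 0], "yaw": 0.48},
    {"xyz": [0.716, 0.75, 0], "yaw": 0.54},
    {"xyz": [0.7955, 0.8345, 0.03], "yaw": 0.603},
  ],
)

```text
clock: 44.78
position: [0.5107, -0.3681, 0.0973]
tcp_rot: [0.0, -0.646, 0.763, -0.001]
force: [2.1, -0.3, -4.0]
finger_gap: 0.709
```

play_rows(
  series=[
    {"xyz": [0, 0, 0.01], "yaw": 0},
    {"xyz": [0, 0, 0.02], "yaw": 0},
    {"xyz": [0, 0, 0.03], "yaw": 0},
    {"xyz": [0, 0, 0.03], "yaw": 0},
    {"xyz": [0, 0, 0.03], "yaw": 0},
    {"xyz": [0, 0, 0.03], "yaw": 0},
    {"xyz": [0, 0, 0.03], "yaw": 0},
    {"xyz": [0, 0, 0.03], "yaw": 0},
    {"xyz": [0, 0, 0.03], "yaw": 0},
    {"xyz": [0, 0, 0.03], "yaw": 0},
  ],
)

```text
clock: 45.62
position: [0.5105, -0.3661, 0.0881]
tcp_rot: [0.0, -0.648, 0.762, -0.0]
force: [-0.6, 0.6, -4.7]
finger_gap: 0.705
```

Run:
```python
from h import *
plan([(*T(-.0049),.033,-99.5)])
for n in('top','scene'):
  d=shot(n)
  for q in rects(d,'slate',(.4,.62,-.47,-.27),pose()[2]+.024): print(n,q)
```

```text
now [ 5.1050e-01 -3.6610e-01  8.8100e-02 -9.9268e+01] gap 62.0 F [-0.6  0.6 -4.7] t 45.6
0 xyz [0.0036, 0.0068, 0.1838] yaw 0.0026
top (0.5743, -0.344, np.float32(49.5), 0.1225, 0.0334, 18.7)
scene (0.513, -0.3648, np.float32(169.8), 0.0847, 0.0621, 23.0)
```

play_rows(
  series=[
    {"xyz": [0.004, 0.007, 0.03], "yaw": 0.003},
    {"xyz": [0.004, 0.007, 0.06], "yaw": 0.003},
    {"xyz": [0.004, 0.007, 0.09], "yaw": 0.003},
    {"xyz": [0.004, 0.007, 0.12], "yaw": 0.003},
    {"xyz": [0.004, 0.007, 0.15], "yaw": 0.003},
    {"xyz": [0.004, 0.007, 0.17], "yaw": 0.003},
    {"xyz": [0.004, 0.007, 0.183], "yaw": 0.003},
    {"xyz": [0.004, 0.007, 0.183], "yaw": 0.003},
    {"xyz": [0.004, 0.007, 0.183], "yaw": 0.003},
    {"xyz": [0.004, 0.007, 0.183], "yaw": 0.003},
  ],
)

```text
clock: 46.55
position: [0.5083, -0.3674, 0.0334]
tcp_rot: [0.0, -0.646, 0.764, -0.0]
force: [0.6, 0.5, -4.4]
finger_gap: 0.704
```

Run:
```python
from h import *
plan([(*T(-.0049),.0220,-99.5),(*T(.0025),.0220,-99.5)])
d=shot('scene');save(d,'s8.png',(110,230,250,370),5)
q=proj(d,np.array([(*T(u,v),z) for u,v,z in[(-.0515,.031,.029),(-.0515,-.031,.029),(-.0515,.031,.057),(-.0515,-.031,.057),(-.0555,.0415,.026),(-.0555,-.0415,.026)]]));print(q.round(1).tolist())
```

```text
now [ 5.08300e-01 -3.67400e-01  3.34000e-02 -9.95647e+01] gap 62.0 F [ 0.6  0.5 -4.4] t 46.5
0 xyz [-0.0019, 0.0002, 0.0381] yaw -0.0007
1 xyz [0.0, 0.0247, -0.0] yaw -0.0
[[163.4, 322.4], [194.7, 310.1], [160.4, 311.9], [192.3, 299.6], [158.9, 327.0], [200.9, 310.5]]
```

Hovering 3 mm over the rim with the −u end overlapping the +x end wall. I'll lower to tip the pile, with the mug-side end going down into the tray.

play_rows(
  series=[
    {"xyz": [-0.002, 0, 0.004], "yaw": 0},
    {"xyz": [-0.002, 0, 0.008], "yaw": 0},
    {"xyz": [-0.002, 0, 0.012], "yaw": 0},
    {"xyz": [-0.002, 0, 0.016], "yaw": 0},
    {"xyz": [-0.002, 0, 0.02], "yaw": 0},
    {"xyz": [-0.002, 0, 0.024], "yaw": 0},
    {"xyz": [-0.002, 0, 0.028], "yaw": 0},
    {"xyz": [-0.002, 0, 0.032], "yaw": 0},
    {"xyz": [-0.002, 0, 0.036], "yaw": 0},
    {"xyz": [-0.002, 0, 0.036], "yaw": 0},
  ],
  squeeze=15,
)

```text
clock: 47.43
position: [0.508, -0.3666, 0.0219]
tcp_rot: [-0.0, -0.646, 0.764, 0.0]
force: [-0.5, -0.6, -2.6]
finger_gap: 0.7
```

Run:
```python
from h import *
plan([])
d=shot('scene');save(d,'s9.png',(110,230,250,370),5)
for q in rects(d,'slate',(.4,.62,-.47,-.27),.045): print(q)
```

```text
now [ 5.08000e-01 -3.66600e-01  2.19000e-02 -9.95686e+01] gap 61.6 F [-0.5 -0.6 -2.6] t 47.4
```

```bash
cat > dot.py <<'E'
from h import *
def dot(im):
    h=cv2.cvtColor(im,cv2.COLOR_BGR2HSV); m=(h[...,0]>22)&(h[...,0]<34)&(h[...,1]>170)&(h[...,2]>150)
    v,u=np.nonzero(m); return len(u),u.mean()/5+110,v.mean()/5+230
if __name__=='__main__':
    for f in('s8','s9'): print(f,dot(cv2.imread(f'pics/{f}.png')))
    d=shot('scene'); print(proj(d,np.array([(*T(-.028),.0573),(*T(-.028),.0459),(*T(-.028),.0501)])).round(1).tolist())
E
python3 dot.py
```

```text
s8 (2702, np.float64(172.80629163582532), np.float64(296.8521835677276))
s9 (1984, np.float64(173.65504032258065), np.float64(299.040625))
[[172.4, 297.8], [173.5, 302.2], [173.1, 300.6]]
```

The dot dropped only 2.2 px, against 4.4 px for a flat descent, so the pile is tilted with its far end down. Now I'll slide the raised end off the wall and let it down.

play_rows(
  series=[
    {"xyz": [0, 0.003, 0], "yaw": 0},
    {"xyz": [0, 0.006, 0], "yaw": 0},
    {"xyz": [0, 0.009, 0], "yaw": 0},
    {"xyz": [0, 0.012, 0], "yaw": 0},
    {"xyz": [0, 0.015, 0], "yaw": 0},
    {"xyz": [0, 0.018, 0], "yaw": 0},
    {"xyz": [0, 0.021, 0], "yaw": 0},
    {"xyz": [0, 0.0233, 0], "yaw": 0},
    {"xyz": [0, 0.0233, 0], "yaw": 0},
    {"xyz": [0, 0.0233, 0], "yaw": 0},
  ],
)

```text
clock: 48.37
position: [0.5018, -0.3655, 0.0224]
tcp_rot: [0.0, -0.646, 0.764, -0.0]
force: [1.7, -3.1, -4.1]
finger_gap: 0.704
```

play_rows(
  series=[
    {"xyz": [0, 0, 0.004], "yaw": 0},
    {"xyz": [0, 0, 0.008], "yaw": 0},
    {"xyz": [0, 0, 0.012], "yaw": 0},
    {"xyz": [0, 0, 0.016], "yaw": 0},
    {"xyz": [0, 0, 0.016], "yaw": 0},
    {"xyz": [0, 0, 0.016], "yaw": 0},
    {"xyz": [0, 0, 0.016], "yaw": 0},
    {"xyz": [0, 0, 0.016], "yaw": 0},
    {"xyz": [0, 0, 0.016], "yaw": 0},
    {"xyz": [0, 0, 0.016], "yaw": 0},
  ],
)

```text
clock: 49.2
position: [0.5019, -0.3656, 0.0175]
tcp_rot: [0.0, -0.646, 0.764, -0.001]
force: [3.9, -2.6, -1.7]
finger_gap: 0.701
```

Run:
```python
from h import *; from dot import dot
plan([(*T(.0021),.0118,-99.5)])
d=shot('scene');save(d,'s10.png',(110,230,250,370),5)
print(dot(cv2.imread('pics/s10.png')), 'flat would be',proj(d,[*T(-.0215),.0168+.0282]).round(1), 'seated', proj(d,[*T(-.0215),.036]).round(1))
```

```text
now [ 5.01900e-01 -3.65600e-01  1.75000e-02 -9.95488e+01] gap 61.7 F [ 3.9 -2.6 -1.7] t 49.2
0 xyz [0.0005, 0.0014, 0.0191] yaw -0.0005
(2142, np.float64(173.2372549019608), np.float64(299.3125116713352)) flat would be [[172.5 300.4]] seated [[173.4 303.8]]
```

play_rows(
  series=[
    {"xyz": [0, -0.001, 0.004], "yaw": 0},
    {"xyz": [0, -0.001, 0.008], "yaw": 0},
    {"xyz": [0, -0.001, 0.012], "yaw": 0},
    {"xyz": [0, -0.001, 0.016], "yaw": 0},
    {"xyz": [0, -0.001, 0.019], "yaw": 0},
    {"xyz": [0, -0.001, 0.019], "yaw": 0},
    {"xyz": [0, -0.001, 0.019], "yaw": 0},
    {"xyz": [0, -0.001, 0.019], "yaw": 0},
    {"xyz": [0, -0.001, 0.019], "yaw": 0},
    {"xyz": [0, -0.001, 0.019], "yaw": 0},
  ],
)

```text
clock: 50.08
position: [0.5016, -0.3655, 0.012]
tcp_rot: [0.0, -0.646, 0.764, -0.0]
force: [1.4, -2.4, 4.7]
finger_gap: 0.705
```

Run:
```python
from h import *; from dot import dot
plan([(*T(.0016),.0118,-99.5)])
d=shot('scene');save(d,'s11.png',(110,230,250,370),5)
print(dot(cv2.imread('pics/s11.png')))
```

```text
now [ 5.01600e-01 -3.65500e-01  1.20000e-02 -9.95636e+01] gap 62.0 F [ 1.4 -2.4  4.7] t 50.1
0 xyz [0.0005, -0.0013, 0.0005] yaw -0.0007
(2578, np.float64(174.04856477889837), np.float64(302.4545384018619))
```

Nearly flat and supported by the floor. Ease the grip, then open and retreat.

play_rows(
  series=[
    {"xyz": [0, 0, 0.003], "yaw": 0},
    {"xyz": [0, 0, 0.003], "yaw": 0},
    {"xyz": [0, 0, 0.003], "yaw": 0},
    {"xyz": [0, 0, 0.003], "yaw": 0},
    {"xyz": [0, 0, 0.003], "yaw": 0},
    {"xyz": [0, 0, 0], "yaw": 0},
    {"xyz": [0, 0, 0], "yaw": 0},
    {"xyz": [0, 0, 0], "yaw": 0},
    {"xyz": [0, 0, 0], "yaw": 0},
    {"xyz": [0, 0, 0], "yaw": 0},
  ],
  squeeze=3,
)

```text
clock: 50.97
position: [0.5011, -0.3654, 0.0114]
tcp_rot: [-0.0, -0.646, 0.764, 0.0]
force: [-0.2, -4.5, -3.3]
finger_gap: 0.708
```

play_rows(
  series=[
    {"xyz": [0, 0, 0], "yaw": 0},
    {"xyz": [0, 0, 0], "yaw": 0},
    {"xyz": [0, 0, 0], "yaw": 0},
    {"xyz": [0, 0, 0], "yaw": 0},
    {"xyz": [0, 0, 0], "yaw": 0},
    {"xyz": [0, 0, 0], "yaw": 0},
    {"xyz": [0, 0, 0], "yaw": 0},
    {"xyz": [0, 0, 0], "yaw": 0},
    {"xyz": [0, 0, 0], "yaw": 0},
    {"xyz": [0, 0, 0], "yaw": 0},
  ],
  gripper=-1,
)

```text
clock: 51.8
position: [0.5016, -0.3654, 0.0117]
tcp_rot: [0.0, -0.646, 0.764, 0.0]
force: [0.7, 0.2, 0.3]
finger_gap: 0.995
```

play_rows(
  series=[
    {"xyz": [0, 0, -0.04], "yaw": 0},
    {"xyz": [0, 0, -0.1], "yaw": 0},
    {"xyz": [0, 0, -0.2], "yaw": 0},
    {"xyz": [0, 0, -0.3], "yaw": 0},
    {"xyz": [0, 0, -0.4], "yaw": 0},
    {"xyz": [-0.1, 0, -0.5], "yaw": 0},
    {"xyz": [-0.25, 0, -0.5], "yaw": 0},
    {"xyz": [-0.4, 0, -0.5], "yaw": 0},
    {"xyz": [-0.55, 0, -0.5], "yaw": 0},
    {"xyz": [-0.7, 0, -0.5], "yaw": 0},
  ],
)

```text
clock: 52.63
position: [0.5342, -0.1703, 0.1629]
tcp_rot: [0.001, -0.645, 0.764, -0.0]
force: [1.3, -0.6, -0.5]
finger_gap: 1.006
```

play_rows(
  series=[
    {"xyz": [-0.1, 0, 0], "yaw": 0},
    {"xyz": [-0.2, 0, 0], "yaw": 0},
    {"xyz": [-0.3, 0, 0], "yaw": 0},
    {"xyz": [-0.4, 0, 0], "yaw": 0},
    {"xyz": [-0.5, 0, 0], "yaw": 0},
    {"xyz": [-0.5, 0, 0], "yaw": 0},
    {"xyz": [-0.5, 0, 0], "yaw": 0},
    {"xyz": [-0.5, 0, 0], "yaw": 0},
    {"xyz": [-0.5, 0, 0], "yaw": 0},
    {"xyz": [-0.5, 0, 0], "yaw": 0},
  ],
)

```text
clock: 53.47
position: [0.5588, -0.0257, 0.1621]
tcp_rot: [0.0, -0.645, 0.764, -0.0]
force: [-0.2, -0.7, -0.3]
finger_gap: 1.002
```

Run:
```python
from h import *
plan([])
ims=[]
for n in('top','scene'):
  d=shot(n)
  for q in rects(d,'slate',(.4,.62,-.47,-.27),.036): print(n,q)
  u,v=proj(d,[.5035,-.366,.02])[0].astype(int)
  ims.append(cv2.resize(d['img'][v-45:v+45,u-50:u+50,::-1],None,fx=4,fy=4,interpolation=cv2.INTER_CUBIC))
cv2.imwrite('pics/fin.png',np.vstack([np.hstack(ims)]))
d=shot('top'); cv2.imwrite('pics/fin.png',np.vstack([np.hstack(ims),cv2.resize(d['img'][100:400,100:,::-1],(800,444))])[:600] if 0 else np.vstack([np.hstack(ims),cv2.copyMakeBorder(cv2.resize(d['img'][90:390,60:600,::-1],(430,239)),0,0,0,370,cv2.BORDER_CONSTANT)]))
```

```text
now [ 5.58800e-01 -2.57000e-02  1.62100e-01 -9.97052e+01] gap 88.2 F [-0.2 -0.7 -0.3] t 53.5
top (0.5031, -0.3604, np.float32(170.2), 0.0915, 0.0702, 58.7)
scene (0.5046, -0.3641, np.float32(170.8), 0.083, 0.0638, 37.6)
```

View pics/fin.png

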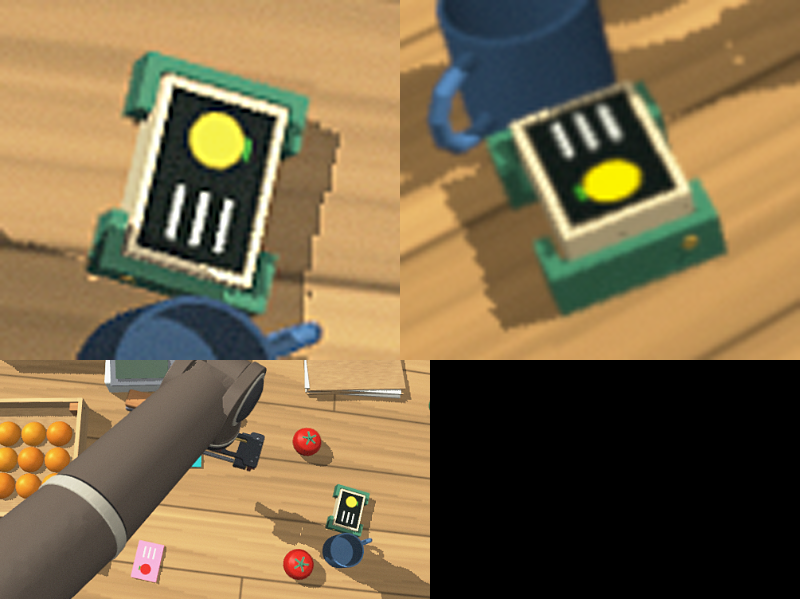

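The pile looks seated and square. One last numeric check: triangulate the top slate's black panel corners.

Run:
```python
from h import *
Q=[]
for n in('top','scene'):
    d=shot(n); u0,v0=proj(d,[*T(0),.036])[0].astype(int)
    im=cv2.resize(d['img'][v0-30:v0+30,u0-30:u0+30],None,fx=8,fy=8,interpolation=cv2.INTER_CUBIC)
    m=(im.max(2)<70).astype(np.uint8); m=cv2.morphologyEx(m,cv2.MORPH_OPEN,np.ones((9,9)))
    c=min(cv2.findContours(m,cv2.RETR_EXTERNAL,cv2.CHAIN_APPROX_NONE)[0],key=lambda c:-cv2.pointPolygonTest(c,(240,240),True)-1e-4*cv2.contourArea(c))
    h=cv2.approxPolyN(c,4,ensure_convex=True).reshape(-1,2) 
    px=(h+.5)/8-.5+[u0-30,v0-30]
    P=onz(d,px,.036); ref=np.array([T(u,v) for u,v in[(1,1),(1,-1),(-1,-1),(-1,1)]]); 
    k=np.array([T(a*.04,b*.027) for a,b in[(1,1),(1,-1),(-1,-1),(-1,1)]])
    idx=[np.argmin(np.linalg.norm(P[:,:2]-q,axis=1)) for q in k]; Q.append((d,px[idx]))
(a,pa),(b,pb)=Q
oa,va=ray(a,pa);ob,vb=ray(b,pb)
for x,y in zip(va,vb):
    s=np.linalg.lstsq(np.c_[x,-y],ob-oa,rcond=None)[0]; p=oa+s[0]*x; q=ob+s[1]*y; print(((p+q)/2).round(4),'miss mm',(np.linalg.norm(p-q)*1e3).round(1))
```

```text
[ 0.459  -0.3823  0.0374] miss mm 0.3
[ 0.4653 -0.3309  0.0354] miss mm 1.2
[ 0.5455 -0.3449  0.0372] miss mm 2.2
[ 0.5367 -0.3954  0.0375] miss mm 0.8
```

All four corners are about 36–37 mm high, against 8 + 4×7 = 36 mm expected, so the pile is flat and seated. Handing in.

```bash
python3 -c "
from bench import ticket; print(ticket.sign_off())"
```

```text
the job is handed in; nothing more can be done
None
```

The job is done and handed in: all four slates present (slate_e was absent) are in the tray, flat, squared up and chalk side up. It took about 54 s of robot time.

- **Turning over:** slate_c and slate_d lay chalk side down. I let each one hang from its end and pushed it over the fruit flat's rim, then laid it down chalk side up.
- **Pile and tray:** I piled a, b and d squarely on c, away from the tray, and lifted the whole pile in one grip. It went in tilted: the mug-side end first, with the other end riding on the opposite end wall, which I then let down before releasing.
- **Final checks:** The corners of the top slate measured 35.4–37.5 mm high, against 36 mm expected. The two views disagreed by up to 2.2 mm at one corner. The last picture shows the pile seated in the tray.
- **Other objects:** I touched none of them on purpose. In the last picture the mug, tomatoes and pink look-alike look in place. The turquoise look-alike, weight, wiper and chalk carton were partly or wholly hidden by the arm there, so I did not recheck them.
- **Disagreements:** The automatic tray fit differed by about 6 mm between the two cameras, so I used an outline overlay that matched both views. Laying slate_c down pressed with 36 N at the wrist, and I placed the later slates more gently.

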